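# Weigh a carving blank on the trip balance

### The job

Weigh the roughed-out blank on the two-pan balance: with the beam still arrested, set the 200 g and the 100 g weight gently on the empty right pan, push the red-balled arrest lever fully over, away from the robot, to free the beam, then nudge the sliding poise along its bar with a fingertip until the beam stays level by itself with the pointer on the green centre mark. Do not pinch the poise, lean on the balance or drop the weights on it. Leave the blank where it sits on its pan and everything else on the table as it is.

Things in the scene. Friction and masses are not known exactly. Their poses are not given: they have to be found in the camera images.
- balance: Grey two-pan trip balance, fixed; base 130 mm deep (its x), 360 mm long (its y), origin under its centre, z up. Its -x side, with graduated bar and poise, faces the robot; +y end: left pan. Beam pivot 85 mm above the origin, pans 120 mm to either side. Delicate pivots: keep every push of the robot on any part of it under 8 N; a gripper's squeeze on the poise is already too much
- pointer_tip (a point): Red ball tip of the beam's upright pointer, 195 mm above the table in the middle of the balance, between two cream dials (70 mm long along the balance's y, tops 183 mm up) with a green centre mark 4 mm wide; it moves 11 mm to either side, to the left pan's side when that pan is down
- balance_beam (a joint): Tilt of the beam, rad: 0 = level (pointer on the green mark), positive = right pan down, stops at -0.1 and +0.1. 1 g too much on one pan tilts it 0.004 rad; it is damped and settles in about 1.5 s once nothing touches it. Held near 0 while the arrest lever is at its start; once freed, with 200 g + 100 g on, the left pan sinks
- arrest (a joint): Arrest lever, rad: 0 = beam arrested (start), 1.22 = fully over, beam free; turns about the balance's y, the ball swinging over the top towards the balance's +x (away from the robot). Takes about 2 to 5 N at the ball and stays where it is left
- arrest_ball (a point): Centre of the red ball, 18 mm diameter, at the end of the 60 mm arrest lever (8 mm rod) beyond the right pan. Its shaft lies along the balance's y, 55 mm above the table and 35 mm to the -x side of the balance's middle; the lever stands 225 mm to the -y side. At 0 it leans 20 degrees from upright to -x, at 1.22 50 degrees to +x; free space around it
- poise (a joint): Travel of the poise along the bar, m: 0 at the left end, 0.1 at the right end; slides along the balance's -y and stays where it is left. Each mm to the right counts as 1 g more on the right pan. About 2 N slides it, and while a finger rubs on it the beam is held and shows a false tilt: let go to read it
- poise_knob (a point): Centre of the upright round knob on top of the brass poise: 16 mm diameter, its top 14 mm above this point; the poise block below it (28 by 24 mm) begins 13 mm under this point. 115 mm to the -x side of the pivot, 112 mm above the table when the beam is level, at most 5 mm more or less when it tilts
- pan_right_top (a point): Centre of the upper face of the empty right pan: flat steel disc, 136 mm diameter, no rim; axes as the balance. It stays horizontal, 123 mm above the table while arrested or level; freed, it rides up and down 12 mm. Arrested it does not give: stop at first touch
- pan_left_top (a point): Centre of the upper face of the left pan, same size, which carries the blank
- blank_center (a point): Centre of the loose roughed-out bird blank of pale wood on the left pan, 58 by about 110 mm, 72 mm high; weighs between 325 and 390 g (hidden)
- w200_center (a point): Centre, half-way up, of the 200 g brass weight, the largest of three: cylinder 32 mm diameter, 27 mm high, with a knob (18 mm diameter) above it to 39 mm. Stands upright in any compartment of the tray
- w100_center (a point): Centre, half-way up, of the 100 g brass weight, the middle one: cylinder 23 mm diameter, 26 mm high, with a knob (14 mm diameter) above it to 38 mm. Stands upright in any compartment of the tray
- w50_center (a point): Centre of the 50 g brass weight, the smallest: 18 mm diameter, 33 mm high; stays in the tray
- weight_tray: Dark wood tray fixed to the table, 200 mm (its x) by 74 mm (its y), floor 5 mm thick with green lining, walls only 10 mm high, three compartments in a row along x (centres 65 mm apart), origin under its centre
- mallet: Wooden mallet lying behind the balance, to be left alone
- chisel: Red-handled flat chisel lying behind the balance, to be left alone
- gouge: Carving gouge with wooden handle, to be left alone
- sanding_block: Cork sanding block, to be left alone
- pencil: Red pencil, to be left alone
- carved_bird: Finished carved bird, to be left alone

How it is judged:
By the outcome, as a careful person would: the job done as asked, in the order asked, and still so for the second after the job is handed in, with the robot touching nothing.
It also fails if it takes over 70 s, if anything falls off the work surface, if the arm or the gripper's body presses on something with over 40 N, if the wrist force passes 120 N, or if a joint passes its speed limit or range.

### The arm

A 6-joint arm with a two-finger parallel gripper is mounted at the origin on the work surface. World frame = base frame: x ahead of the robot, y to its left, z up, the work surface at z = 0. Lengths are in m, angles in rad, forces in N, time in s.
With the tool pointing down it reaches from about 0.3 to 0.95 m from the base axis. Payload 3.1 kg.
Tool frame: the origin (TCP) lies at the very end of the fingers, on their centre line; the grasp point (between the pads) lies 19 mm behind it; z points along the fingers, x is the direction in which the jaws open and shut, and the axes are right-handed (so a half turn about z gives the same grasp; the last joint's range is limited). The gripper opens to 85 mm and grips with 20 to 120 N. Pads are 22 mm wide; open, the fingers measure 114 mm over their backs; the gripper's body (76 mm by 85 mm) begins 54 mm behind the grasp point. The pads swing forward as they close: fully open they stand 13 mm farther back than shut.
Start: joints at [1.152, 0.308, 1.634, -0, 1.2, -0.07], TCP at [0.214, 0.587, 0.231] pointing down, gripper open.
Joint ranges: [-3.06, 3.06], [-0.79, 1.96], [0.05, 2.63], [-1.19, 4.34], [0.05, 2.64], [-2.94, 2.94]. Speed limits (rad/s): [2.79, 2.79, 3.14, 3.14, 3.14, 3.14].

### API

Orientations are given as [roll, pitch, yaw] about the fixed x, y, z axes, in that order (R = Rz(yaw) Ry(pitch) Rx(roll)).
In Python, from plant import sensors, camera, arm gives the robot as it stands.
- The arm moves only by the tool arm_command, never from a script. Its arguments are lists of equal length, an entry for each row: "gripper": the finger opening in m, from 0 to 0.0854; "dp": the shift along the tool's x, y, z in m, a list of three; "turn": the turn, a rotation vector about the tool's x, y, z in rad, a list of three. A call has 1 to 12 rows; each row is the pose to reach, as a shift and turn from the pose commanded when the call began, along the tool's axes at that moment; what a row does not reach only later rows make up. A row lasts 1/10 s, in which the tool goes at most 50 mm and 8.59 degrees, less where a joint would pass 70% of its speed; a pose out of reach is approached as far as the arm can. A call with a gripper value outside its range is refused whole. The fingers move at their own pace and stop on an object; "newtons" is the grip in N (left out, the last holds). Time passes only in rows, so rows that repeat a pose let the fingers close. It gives the time, the measured TCP pose, the force and the opening at its end, in the units of the state.
- sensors.observe(): the state, without advancing time (a new reading comes with each control period).
- camera(name): name is "scene" or "top" or "wrist"; returns a dict with "pixels" (420x560x3 uint8, blue, green, red), "mtx" (3x3 intrinsics, pixels), "k1" (the pictures are not rectified: a ray, as slopes to the right and down, at radius r is drawn at 1 + k1 r^2 times it, then the intrinsics apply), "R" (3x3) and "t" (3): a world point X has camera coordinates R X + t; the wrist camera has in their place "hand_eye" (4x4, takes a point from camera to tool coordinates, whose origin is the TCP and whose axes are the tool frame's). Camera axes: x right, y down, z forward; pixel columns grow to the right and rows downward; lengths in m; the calibration is good to about 2 mm. A picture is of the moment at which its call begins: read the wrist's pose just before it. There is no depth.
- arm.hand_in(): hands the job in, once; it reports no verdict.
The state is a dict: "t": time; "qpos": joint angles; "joint_vel": joint speeds; "effort": joint torques, N m; "eef_pos": TCP position; "tool_rot": TCP orientation; "force": force on the tool from outside, world axes, zero at the start; "wrist_torque": the same for the moment, N m; "finger_gap": finger opening in m.
Only numpy, scipy, OpenCV 4.12 (cv2) and the standard library are available. Lean on these libraries where they do the work, as an engineer would, in place of code of your own. Each camera call takes 0.05 s, during which the arm holds its last target.

## Working session

There is one attempt and no reset: what is moved stays moved. The work goes in short steps, Python scripts to look and compute and a tool call to move; the robot and the scene stay as the last step left them, time stands still between calls to the robot, and variables do not carry over. Pictures are saved under pics/ and viewed, and the job is handed in when it is done.

Besides the shell and the picture viewer there is one more tool, called after "Request:" as name(argument=value, ...) on one line, values as JSON. arm_command: Moves the arm, as the interface text tells. Its arguments: {"type":"object","properties":{"gripper":{"type":"array","items":{"type":"number"}},"dp":{"type":"array","items":{"type":"array","items":{"type":"number"}}},"turn":{"type":"array","items":{"type":"array","items":{"type":"number"}}},"newtons":{"type":"number"}},"required":["gripper","dp","turn"]}

```bash
ls; mkdir -p pics; python3 - <<'E'
from plant import sensors, camera, arm
import cv2
s=sensors.observe()
for k,v in s.items(): print(k,v)
for n in ["scene","top","wrist"]:
    c=camera(n); cv2.imwrite(f"pics/{n}0.png",c["pixels"])
    print(n,{k:v for k,v in c.items() if k!="pixels"})
E
```

```text
pics
t 0.0
qpos [ 1.15230831e+00  3.09027302e-01  1.63522204e+00 -1.81613664e-05
  1.19970720e+00 -6.97087390e-02]
joint_vel [ 0.00016433 -0.00095567 -0.00112416 -0.00090044  0.00025489 -0.0016289 ]
effort [ 2.17722249e-03 -4.15258205e+01 -2.76666498e+01 -3.40529448e-05
  1.04785053e-02 -1.44461586e-05]
eef_pos [0.213286   0.58658237 0.2300163 ]
tool_rot [-3.14144487e+00  2.35931611e-03  1.22202383e+00]
force [-0.12644394  0.65717824 -0.2214094 ]
wrist_torque [ 0.02537791 -0.01134987 -0.00921898]
finger_gap 0.0850112382394717
scene {'mtx': array([[537.20028336,   0.        , 274.4138939 ],
       [  0.        , 537.20028336, 202.78866925],
       [  0.        ,   0.        ,   1.        ]]), 'k1': -0.008488144243948122, 'R': array([[-0.41799589,  0.90824205, -0.01938588],
       [ 0.64161803,  0.28004735, -0.71407267],
       [-0.64312186, -0.31091777, -0.69980312]]), 't': array([ 0.26711969, -0.27561829,  2.09711577])}
top {'mtx': array([[393.37111673,   0.        , 281.35093618],
       [  0.        , 393.37111673, 213.26097047],
       [  0.        ,   0.        ,   1.        ]]), 'k1': -0.10283679413947615, 'R': array([[ 0.01404433, -0.99989873, -0.00229939],
       [-0.99491168, -0.01374476, -0.09980897],
       [ 0.09976726,  0.00368944, -0.99500396]]), 't': array([-0.02058004,  0.59593451,  1.4676382 ])}
wrist {'mtx': array([[304.21531542,   0.        , 280.45060072],
       [  0.        , 304.21531542, 212.79391753],
       [  0.        ,   0.        ,   1.        ]]), 'k1': -0.038921739732764346, 'hand_eye': array([[ 9.99999492e-01,  2.08969627e-04, -9.86097236e-04,
         1.96355867e-04],
       [ 8.95106674e-05,  9.56000718e-01,  2.93364310e-01,
        -7.36794568e-02],
       [ 1.00401390e-03, -2.93364250e-01,  9.56000214e-01,
        -1.42723008e-01],
       [ 0.00000000e+00,  0.00000000e+00,  0.00000000e+00,
         1.00000000e+00]])}
```

View pics/scene0.png

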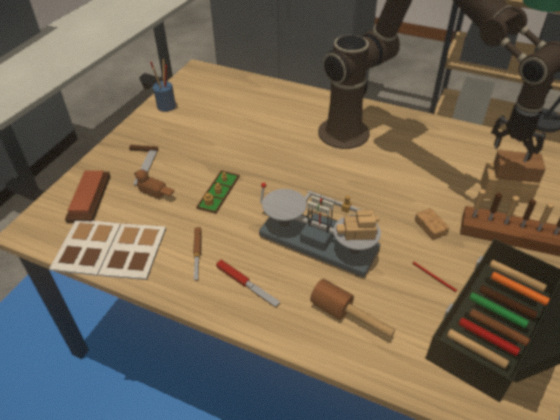

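View pics/top0.png

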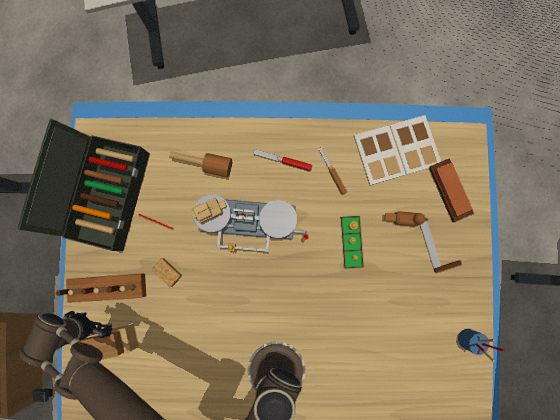

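View pics/wrist0.png

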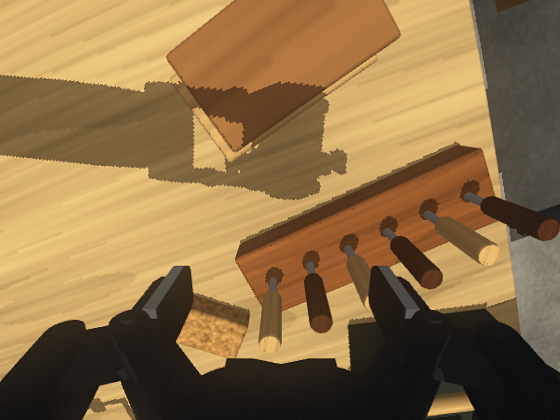

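```bash
cat > h.py <<'E'
import numpy as np, cv2, pickle
from scipy.spatial.transform import Rotation as Rn
def K(c): return c["mtx"], np.array([c["k1"],0,0,0,0.])
def ext(c,s=None):
    if "R" in c: return c["R"],c["t"]
    Rt=Rn.from_euler('xyz',s["tool_rot"]).as_matrix(); T=np.eye(4); T[:3,:3]=Rt; T[:3,3]=s["eef_pos"]
    W=np.linalg.inv(T@c["hand_eye"]); return W[:3,:3],W[:3,3]
def proj(X,c,s=None):
    R,t=ext(c,s); m,d=K(c)
    return cv2.projectPoints(np.atleast_2d(np.array(X,float)),cv2.Rodrigues(R)[0],t,m,d)[0][:,0]
def back(uv,z,c,s=None):
    R,t=ext(c,s); m,d=K(c)
    p=cv2.undistortPoints(np.atleast_2d(np.array(uv,float))[:,None],m,d)[:,0]
    C=-R.T@t; r=np.c_[p,np.ones(len(p))]@R
    return C+r*((np.array(z)-C[2])/r[:,2])[:,None]
def crop(px,x0,y0,x1,y1,f,name):
    cv2.imwrite(name,cv2.resize(px[y0:y1,x0:x1],None,fx=f,fy=f,interpolation=cv2.INTER_CUBIC))
def snap(n,name=None):
    from plant import sensors,camera
    s=sensors.observe(); c=camera(n); pickle.dump((c,s),open(f"{name or n}.pkl","wb"))
    if name: cv2.imwrite(f"pics/{name}.png",c["pixels"])
    return c,s
E
python3 - <<'E'
from h import *
c,s=snap("top","top1"); crop(c["pixels"],185,180,375,280,4.2,"pics/top1c.png")
c,s=snap("scene","scene1"); crop(c["pixels"],190,160,390,280,4,"pics/scene1c.png")
E
```

```text
(no output)
```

View pics/top1c.png

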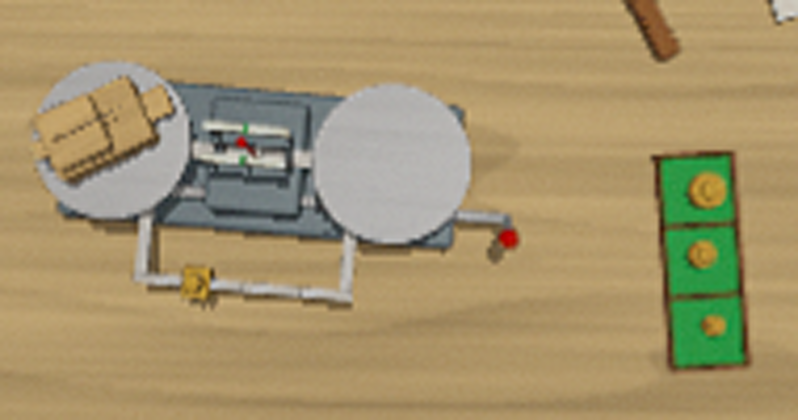

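View pics/scene1c.png

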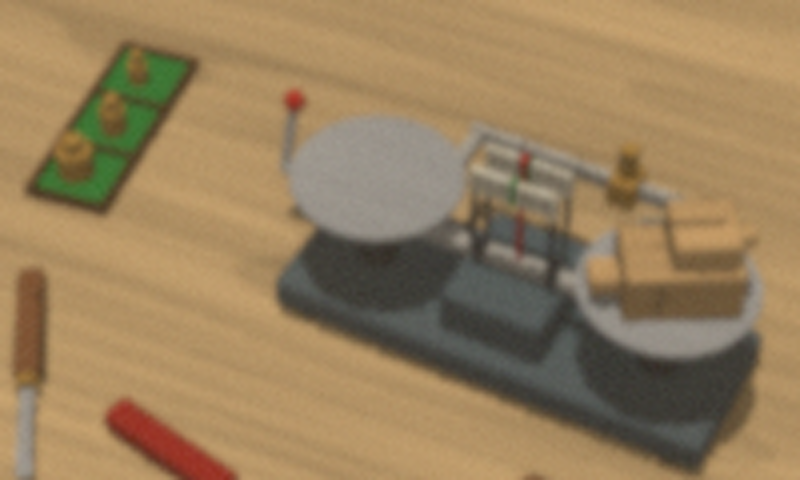

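```bash
cat > fit.py <<'E'
from h import *
from scipy.optimize import least_squares
ct,_=pickle.load(open("top1.pkl","rb")); cs,_=pickle.load(open("scene1.pkl","rb"))
T=lambda x,y:(185+(x+.5)/4.2-.5,180+(y+.5)/4.2-.5); S=lambda x,y:(190+(x+.5)/4-.5,160+(y+.5)/4-.5)
a=np.deg2rad(-20)
ball=[-.035-.06*np.sin(np.deg2rad(20)),-.225,.055+.06*np.cos(a)]
pts=[([0,-.12,.123],T(392,163.5),S(377,177)),([0,.12,.123],T(113,140),S(668.5,291)),(ball,T(509,239),S(295,100)),([0,0,.195],T(243,145),S(525,161))]
def W(p,X):
    c,s=np.cos(p[2]),np.sin(p[2]); X=np.array(X); return np.array([p[0]+c*X[0]-s*X[1],p[1]+s*X[0]+c*X[1],X[2]])
def res(p,both=True):
    r=[]
    for X,t,s in pts:
        r+=list(proj(W(p,X),ct)[0]-t); r+=list(proj(W(p,X),cs)[0]-s)
    return np.array(r)
if __name__=="__main__":
    f=least_squares(res,[.6,.1,0]); print(f.x, np.rad2deg(f.x[2])); print(f.fun.reshape(-1,4).round(2))
    for X,n in zip([p[0] for p in pts],["pr","pl","ball","tip"]): print(n,W(f.x,X).round(4))
    # poise
    print("poise back top",back(T(201,278),.126,ct), "scene", back(S(629,150),.126,cs))
    for n,(t,s_),z in [("200",((709,189),(72,137)),.044),("100",((703,254),(111,95)),.043),("50",((713,325),(136,50)),.038)]:
        print(n,back(T(*t),z,ct),back(S(*s_),z,cs))
    tc=[T(655,155),T(734,153),T(748,365),T(671,369)]
    print("tray",back(tc,.01,ct))
    np.save("bal.npy",f.x)
E
python3 fit.py
```

```text
[ 0.57785017  0.12106583 -0.07758778] -4.445452540041585
[[-0.61 -0.24 -0.19 -0.52]
 [-0.87 -0.76 -0.35 -1.78]
 [-0.65  0.12 -0.18 -0.15]
 [-0.66 -0.91 -0.84 -0.62]]
pr [0.5685 0.0014 0.123 ]
pl [0.5872 0.2407 0.123 ]
ball [ 0.5051 -0.099   0.1114]
tip [0.5779 0.1211 0.195 ]
poise back top [[0.4683168  0.15877103 0.126     ]] scene [[0.46841482 0.16996549 0.126     ]]
200 [[ 0.55544841 -0.28473358  0.044     ]] [[ 0.55576033 -0.28341641  0.044     ]]
100 [[ 0.49711519 -0.27936602  0.043     ]] [[ 0.49602848 -0.27943551  0.043     ]]
50 [[ 0.43384782 -0.28922671  0.038     ]] [[ 0.43124605 -0.29092238  0.038     ]]
tray [[ 0.58864465 -0.24105407  0.01      ]
 [ 0.59148436 -0.31418691  0.01      ]
 [ 0.39756922 -0.32649243  0.01      ]
 [ 0.39331535 -0.25592377  0.01      ]]
```

```bash
cat > mv.py <<'E'
import sys
from h import *
from plant import sensors
def plan(x,y,z,yaw,pitch=0,roll=np.pi):
    s=sensors.observe(); A=Rn.from_euler('xyz',s["tool_rot"]); B=Rn.from_euler('xyz',[roll,pitch,yaw])
    print("t",round(s["t"],2),"pos",np.round(s["eef_pos"],4),"rot",np.round(s["tool_rot"],4),"F",np.round(s["force"],2),"gap",round(s["finger_gap"],4))
    print("dp",(A.inv().apply(np.array([x,y,z])-s["eef_pos"])).round(4),"turn",(A.inv()*B).as_rotvec().round(4))
if __name__=="__main__": plan(*map(float,sys.argv[1:]))
E
python3 mv.py .5556 -.284 .16 1.64
```

```text
t 0.25 pos [0.2135 0.587  0.2306] rot [-3.1415e+00  1.2000e-03  1.2220e+00] F [-0.06 -0.63 -0.96] gap 0.0851
dp [-0.7015  0.6192  0.0714] turn [-3.00e-04  1.10e-03 -4.18e-01]
```

Request:
arm_command(gripper=[0.06, 0.06, 0.06, 0.06, 0.06, 0.06, 0.06, 0.06, 0.06, 0.06, 0.06, 0.06], dp=[[-0.7015, 0.6192, 0.07], [-0.7015, 0.6192, 0.07], [-0.7015, 0.6192, 0.07], [-0.7015, 0.6192, 0.07], [-0.7015, 0.6192, 0.07], [-0.7015, 0.6192, 0.07], [-0.7015, 0.6192, 0.07], [-0.7015, 0.6192, 0.07], [-0.7015, 0.6192, 0.07], [-0.7015, 0.6192, 0.07], [-0.7015, 0.6192, 0.07], [-0.7015, 0.6192, 0.07]], turn=[[0, 0, -0.418], [0, 0, -0.418], [0, 0, -0.418], [0, 0, -0.418], [0, 0, -0.418], [0, 0, -0.418], [0, 0, -0.418], [0, 0, -0.418], [0, 0, -0.418], [0, 0, -0.418], [0, 0, -0.418], [0, 0, -0.418]])

```text
t: 1.45
eef_pos: [0.4329, 0.0285, 0.1868]
tool_rot: [3.14, -0.0, 1.64]
force: [1.5, 0.8, -0.1]
finger_gap: 0.0603
```

```bash
python3 mv.py .5556 -.284 .16 1.64
```

```text
t 1.45 pos [0.4329 0.0285 0.1868] rot [ 3.1403e+00 -1.0000e-04  1.6398e+00] F [ 1.52  0.83 -0.09] gap 0.0603
dp [-0.3202  0.1008  0.0269] turn [ 0.0013 -0.0001 -0.0002]
```

Request:
arm_command(gripper=[0.06, 0.06, 0.06, 0.06, 0.06, 0.06, 0.06, 0.06, 0.06], dp=[[-0.32, 0.1, 0.025], [-0.32, 0.1, 0.025], [-0.32, 0.1, 0.025], [-0.32, 0.1, 0.025], [-0.32, 0.1, 0.025], [-0.32, 0.1, 0.025], [-0.32, 0.1, 0.025], [-0.32, 0.1, 0.025], [-0.32, 0.1, 0.025]], turn=[[0, 0, 0], [0, 0, 0], [0, 0, 0], [0, 0, 0], [0, 0, 0], [0, 0, 0], [0, 0, 0], [0, 0, 0], [0, 0, 0]])

```text
t: 2.35
eef_pos: [0.5539, -0.2823, 0.1608]
tool_rot: [-3.141, -0.001, 1.638]
force: [-0.3, 1.0, 1.0]
finger_gap: 0.06
```

```bash
python3 mv.py .5556 -.284 .16 1.64; python3 -c "
from h import *
snap('wrist','w1')"
```

```text
t 2.35 pos [ 0.5539 -0.2823  0.1608] rot [-3.1405e+00 -1.2000e-03  1.6383e+00] F [-0.3   1.    1.01] gap 0.06
dp [-0.0019  0.0016  0.0008] turn [-0.0011 -0.0012 -0.0017]
```

View pics/w1.png

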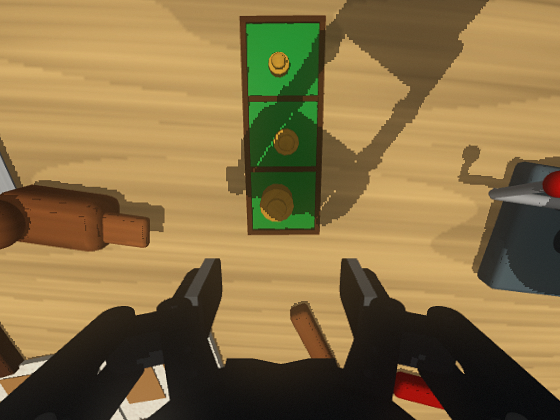

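```bash
python3 -c "
from h import *
c,s=pickle.load(open('w1.pkl','rb'))
print(back([(276,202),(277,203),(286,142),(279,60)],[.044,.032,.043,.038],c,s))
print(proj([[.5554,-.284,.044],[.5554,-.284,.005],[.497,-.2794,.043]],c,s))
crop(c['pixels'],230,120,330,240,5,'pics/w1c.png')"
```

```text
[[ 0.54991585 -0.28685512  0.044     ]
 [ 0.5540146  -0.28583707  0.032     ]
 [ 0.49769236 -0.28178141  0.043     ]
 [ 0.43421193 -0.29188957  0.038     ]]
[[278.81812442 208.16440869]
 [279.0140487  197.46636666]
 [288.8953869  141.35524901]]
```

View pics/w1c.png

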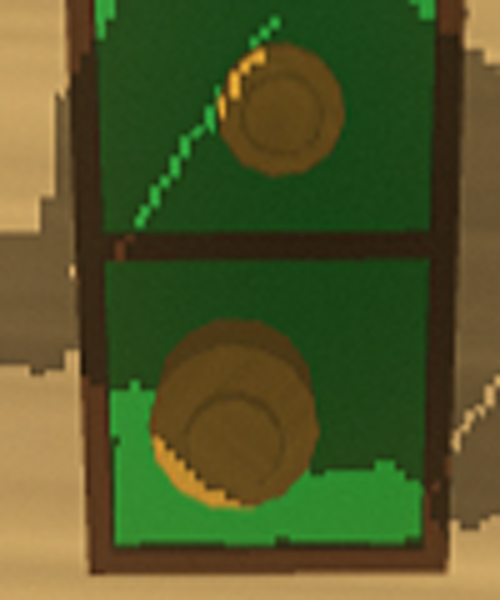

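```bash
python3 mv.py .5553 -.2855 .013 1.64
```

```text
t 2.4 pos [ 0.5536 -0.2812  0.1609] rot [-3.1402e+00 -1.5000e-03  1.6396e+00] F [-0.19 -0.39  0.12] gap 0.0603
dp [-0.0046  0.0016  0.1479] turn [-0.0014 -0.0015 -0.0004]
```

Request:
arm_command(gripper=[0.06, 0.06, 0.06, 0.06, 0.06, 0.025, 0.025, 0.025, 0.025, 0.025, 0.025], dp=[[-0.004, 0.002, 0.04], [-0.004, 0.002, 0.09], [-0.004, 0.002, 0.13], [-0.004, 0.002, 0.147], [-0.004, 0.002, 0.147], [-0.004, 0.002, 0.147], [-0.004, 0.002, 0.147], [-0.004, 0.002, 0.147], [-0.004, 0.002, 0.147], [-0.004, 0.002, 0.147], [-0.004, 0.002, 0.147]], turn=[[0, 0, 0], [0, 0, 0], [0, 0, 0], [0, 0, 0], [0, 0, 0], [0, 0, 0], [0, 0, 0], [0, 0, 0], [0, 0, 0], [0, 0, 0], [0, 0, 0]], newtons=30)

```text
t: 3.5
eef_pos: [0.559, -0.2869, 0.0177]
tool_rot: [3.137, 0.003, 1.64]
force: [0.6, 1.0, 6.1]
finger_gap: 0.0308
```

```bash
python3 -c "
from h import *
snap('wrist','w2')"; python3 mv.py .5553 -.2855 .2 1.64
```

```text
t 3.55 pos [ 0.5591 -0.2869  0.0177] rot [3.1368e+00 2.9000e-03 1.6398e+00] F [1.33 0.67 6.42] gap 0.0306
dp [ 0.0011 -0.0028 -0.1823] turn [ 0.0048  0.0029 -0.0002]
```

View pics/w2.png

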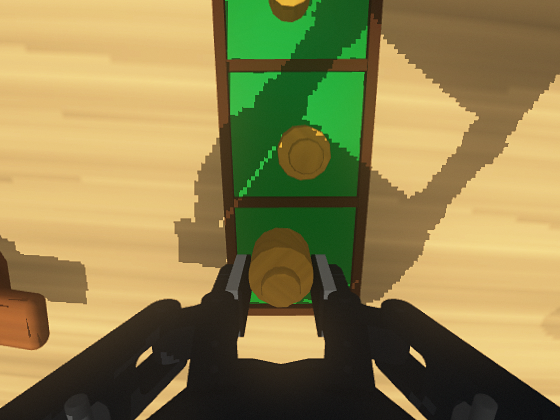

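Request:
arm_command(gripper=[0.025, 0.025, 0.025], dp=[[0, 0, -0.015], [0, 0, -0.03], [0, 0, -0.03]], turn=[[0, 0, 0], [0, 0, 0], [0, 0, 0]])

```text
t: 3.85
eef_pos: [0.5587, -0.2871, 0.0479]
tool_rot: [3.137, 0.003, 1.64]
force: [0.3, -1.0, -1.3]
finger_gap: 0.0307
```

```bash
python3 -c "
from h import *
snap('wrist','w3')"; python3 mv.py .5553 -.2855 .2 1.64
```

```text
t 3.9 pos [ 0.5579 -0.2867  0.0467] rot [3.1383e+00 2.4000e-03 1.6399e+00] F [-0.71  0.36 -2.22] gap 0.0305
dp [ 0.001  -0.002  -0.1533] turn [ 0.0033  0.0024 -0.0001]
```

View pics/w3.png

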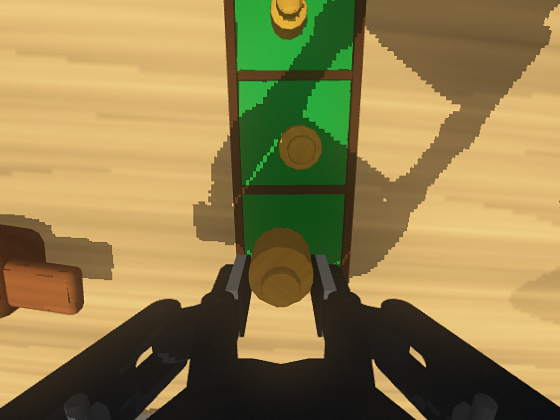

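```bash
python3 -c "
from h import *
c,s=pickle.load(open('w3.pkl','rb'))
print(back([(282,290)],[s['eef_pos'][2]+.0263],c,s),s['eef_pos'])
crop(c['pixels'],200,210,360,330,5,'pics/w3c.png')
from fit import W
p=np.load('bal.npy'); print(W(p,[.022,-.125,.123]),W(p,[-.035,-.125,.123]))
"
```

```text
[[ 0.55561858 -0.28687028  0.07416363]] [ 0.55865265 -0.28706004  0.04786363]
[ 0.59009524 -0.00526334  0.123     ] [ 0.53326672 -0.00084527  0.123     ]
```

View pics/w3c.png

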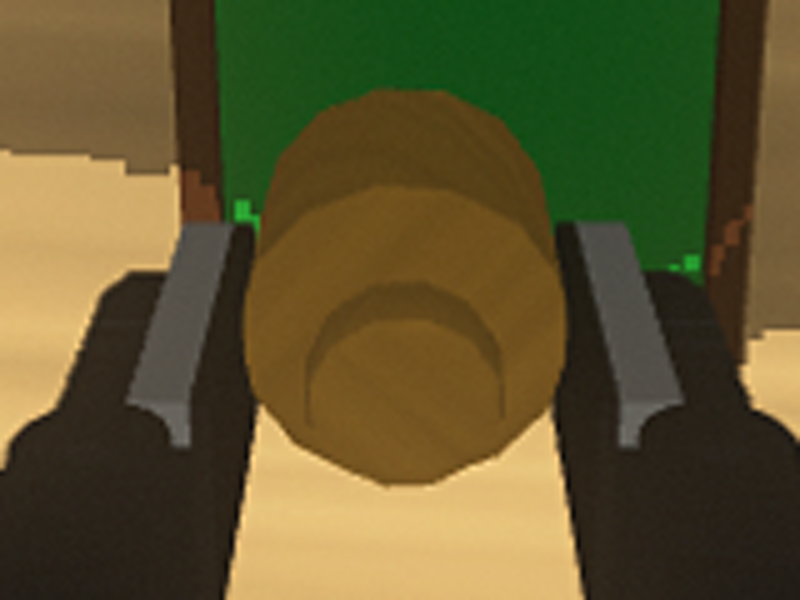

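```bash
python3 mv.py .592 -.005 .19 1.50
```

```text
t 3.9 pos [ 0.5579 -0.2867  0.0467] rot [3.1383e+00 2.4000e-03 1.6399e+00] F [-0.71  0.36 -2.22] gap 0.0305
dp [ 0.2783  0.0539 -0.1438] turn [0.0034 0.0022 0.1399]
```

Request:
arm_command(gripper=[0.025, 0.025, 0.025, 0.025, 0.025, 0.025, 0.025, 0.025, 0.025, 0.025, 0.025], dp=[[0, 0, -0.04], [0, 0, -0.09], [0.03, 0.006, -0.13], [0.07, 0.014, -0.144], [0.115, 0.022, -0.144], [0.16, 0.031, -0.144], [0.205, 0.04, -0.144], [0.245, 0.048, -0.144], [0.27, 0.052, -0.144], [0.278, 0.054, -0.144], [0.278, 0.054, -0.144]], turn=[[0, 0, 0], [0, 0, 0.02], [0, 0, 0.04], [0, 0, 0.06], [0, 0, 0.08], [0, 0, 0.1], [0, 0, 0.12], [0, 0, 0.14], [0.003, 0.002, 0.14], [0.003, 0.002, 0.14], [0.003, 0.002, 0.14]])

```text
t: 5.0
eef_pos: [0.5909, -0.0037, 0.188]
tool_rot: [-3.138, -0.001, 1.502]
force: [-0.7, -0.3, -2.2]
finger_gap: 0.0307
```

```bash
python3 -c "
from h import *
snap('wrist','w4')
c,s=snap('top','t4');crop(c['pixels'],185,180,345,280,5,'pics/t4c.png')
c,s=snap('scene','s4');crop(c['pixels'],230,140,390,260,5,'pics/s4c.png')
"; python3 mv.py .592 -.005 .14 1.5
```

```text
t 5.15 pos [ 0.591  -0.006   0.1882] rot [-3.1379e+00 -1.0000e-03  1.4990e+00] F [ 0.1   0.46 -1.9 ] gap 0.0304
dp [0.001  0.0011 0.0482] turn [-0.0037 -0.001  -0.001 ]
```

View pics/w4.png

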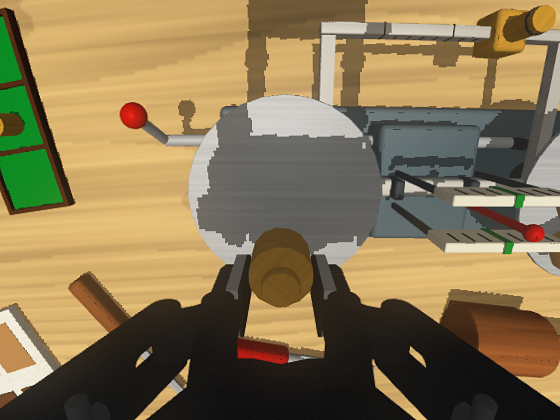

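View pics/s4c.png

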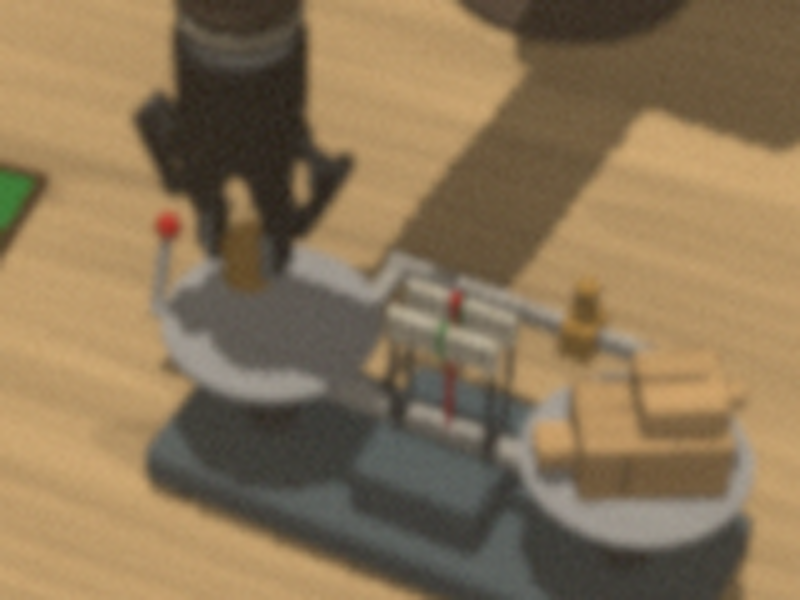

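```bash
python3 -c "
from h import *
from fit import W
p=np.load('bal.npy')
c,s=pickle.load(open('w4.pkl','rb'))
print(back([(190,185),(382,185),(287,95)],[.123]*3,c,s)); C=W(p,[0,-.12,.123]); print(C,proj(C,c,s), back([(282,290)],[s['eef_pos'][2]+.0263],c,s))
print('ball',back([(134,115)],[.1114],c,s),'tip',back([(534,233)],[.195],c,s), 'knob',back([(541,18)],[.126],c,s))
"
```

```text
[[ 0.55608373 -0.0648317   0.123     ]
 [ 0.565257    0.0688599   0.123     ]
 [ 0.50199125  0.00634867  0.123     ]]
[0.56854897 0.00142684 0.123     ] [[285.94757515 195.94801701]] [[ 0.58818263 -0.00313794  0.2142678 ]]
ball [[ 0.50621573 -0.10028996  0.1114    ]] tip [[0.57780417 0.12171518 0.195     ]] knob [[0.46579833 0.16531422 0.126     ]]
```

Request:
arm_command(gripper=[0.025, 0.025, 0.025, 0.025, 0.025], dp=[[0, 0, 0.02], [0, 0, 0.035], [0, 0, 0.045], [0, 0, 0.048], [0, 0, 0.048]], turn=[[0, 0, 0], [0, 0, 0], [0, 0, 0], [0, 0, 0], [0, 0, 0]])

```text
t: 5.65
eef_pos: [0.5906, -0.0049, 0.1397]
tool_rot: [-3.137, -0.002, 1.499]
force: [-0.3, 0.3, -1.6]
finger_gap: 0.0305
```

Request:
arm_command(gripper=[0.025, 0.025, 0.025], dp=[[0, 0, 0.001], [0, 0, 0.002], [0, 0, 0.002]], turn=[[0, 0, 0], [0, 0, 0], [0, 0, 0]])

```text
t: 5.95
eef_pos: [0.5915, -0.0045, 0.139]
tool_rot: [-3.139, -0.002, 1.5]
force: [0.5, 0.4, -2.5]
finger_gap: 0.0303
```

Request:
arm_command(gripper=[0.025, 0.025, 0.025], dp=[[0, 0, 0.001], [0, 0, 0.001], [0, 0, 0.001]], turn=[[0, 0, 0], [0, 0, 0], [0, 0, 0]])

```text
t: 6.25
eef_pos: [0.5911, -0.0045, 0.1376]
tool_rot: [-3.139, -0.002, 1.5]
force: [-0.0, 0.2, -2.0]
finger_gap: 0.0309
```

Request:
arm_command(gripper=[0.025, 0.025, 0.025], dp=[[0, 0, 0.001], [0, 0, 0.001], [0, 0, 0.001]], turn=[[0, 0, 0], [0, 0, 0], [0, 0, 0]])

```text
t: 6.55
eef_pos: [0.5912, -0.0045, 0.1367]
tool_rot: [-3.139, -0.002, 1.5]
force: [-0.2, -0.4, -0.7]
finger_gap: 0.0304
```

Request:
arm_command(gripper=[0.025, 0.025], dp=[[0, 0, 0.0005], [0, 0, 0.0005]], turn=[[0, 0, 0], [0, 0, 0]])

```text
t: 6.75
eef_pos: [0.5912, -0.0045, 0.1364]
tool_rot: [-3.139, -0.002, 1.5]
force: [-1.3, 0.1, 1.4]
finger_gap: 0.0309
```

Request:
arm_command(gripper=[0.036, 0.045, 0.045, 0.045], dp=[[0, 0, 0], [0, 0, 0], [0, 0, 0], [0, 0, -0.005]], turn=[[0, 0, 0], [0, 0, 0], [0, 0, 0], [0, 0, 0]])

```text
t: 7.15
eef_pos: [0.5904, -0.0045, 0.1404]
tool_rot: [-3.137, -0.002, 1.5]
force: [0.2, 0.1, -0.6]
finger_gap: 0.0451
```

```bash
python3 -c "
from h import *
snap('wrist','w5')"; python3 mv.py .4975 -.282 .13 1.64
```

```text
t 7.2 pos [ 0.5914 -0.0046  0.1418] rot [-3.1392e+00 -1.7000e-03  1.5000e+00] F [ 0.27 -0.42  0.78] gap 0.0451
dp [-0.2834 -0.0741  0.0115] turn [-0.0023 -0.0019 -0.14  ]
```

View pics/w5.png

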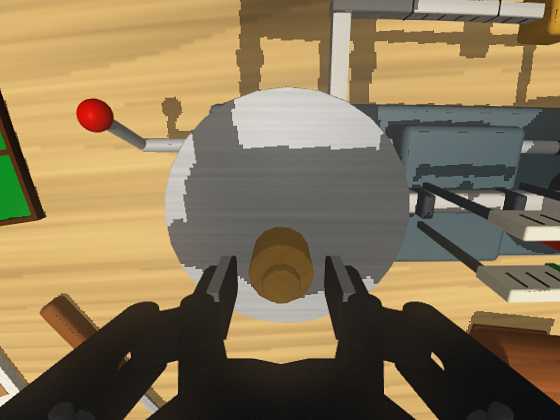

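Request:
arm_command(gripper=[0.045, 0.045, 0.045, 0.045, 0.045, 0.045, 0.045, 0.045, 0.045, 0.045, 0.045], dp=[[0, 0, -0.02], [0, 0, -0.05], [-0.01, -0.002, -0.06], [-0.04, -0.01, -0.06], [-0.09, -0.022, -0.06], [-0.14, -0.035, -0.06], [-0.185, -0.047, -0.06], [-0.23, -0.06, -0.06], [-0.265, -0.07, -0.05], [-0.283, -0.074, -0.02], [-0.283, -0.074, -0.02]], turn=[[0, 0, 0], [0, 0, 0], [0, 0, 0], [0, 0, -0.02], [0, 0, -0.05], [0, 0, -0.08], [0, 0, -0.11], [0, 0, -0.14], [0, 0, -0.14], [-0.002, -0.002, -0.14], [-0.002, -0.002, -0.14]])

```text
t: 8.3
eef_pos: [0.4931, -0.2828, 0.1568]
tool_rot: [-3.134, -0.004, 1.636]
force: [0.6, 1.0, -0.7]
finger_gap: 0.0449
```

```bash
python3 -c "
from h import *
c,s=snap('wrist','w6'); print(s['eef_pos']); print(proj([[.4975,-.282,.043]],c,s))
crop(c['pixels'],200,160,360,280,5,'pics/w6c.png')"; python3 mv.py .4965 -.282 .018 1.64
```

```text
[ 0.49305228 -0.28284079  0.15677045]
[[281.16335053 213.29982265]]
t 8.35 pos [ 0.4946 -0.2818  0.1584] rot [-3.1362 -0.0036  1.6369] F [-0.36  0.03  0.53] gap 0.0451
dp [-0.0008  0.0026  0.1403] turn [-0.0054 -0.0036 -0.003 ]
```

View pics/w6c.png

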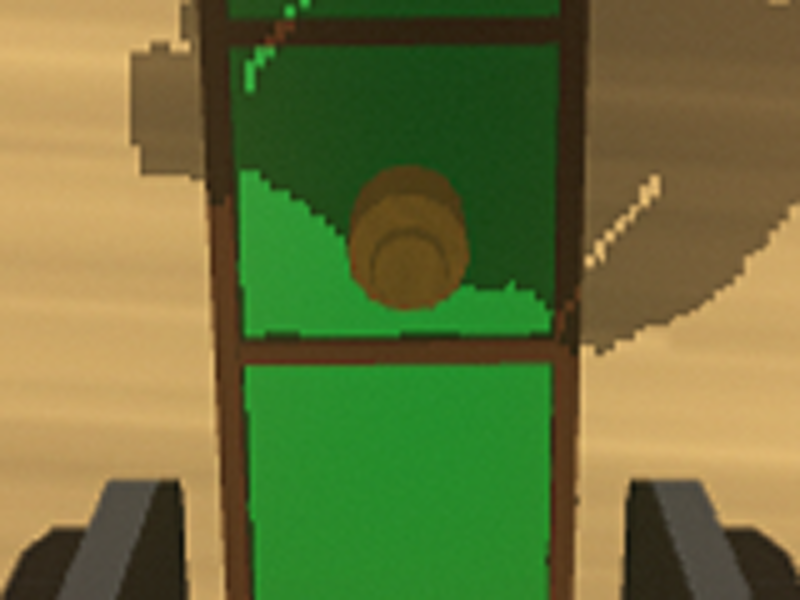

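Request:
arm_command(gripper=[0.045, 0.045, 0.045, 0.045, 0.045, 0.016, 0.016, 0.016, 0.016, 0.016, 0.016], dp=[[0, 0.003, 0.04], [0, 0.003, 0.085], [0, 0.003, 0.125], [0, 0.003, 0.14], [0, 0.003, 0.14], [0, 0.003, 0.14], [0, 0.003, 0.14], [0, 0.003, 0.14], [0, 0.003, 0.14], [0, 0.003, 0.14], [0, 0.003, 0.14]], turn=[[-0.005, -0.003, 0], [-0.005, -0.003, 0], [-0.005, -0.003, 0], [-0.005, -0.003, 0], [-0.005, -0.003, 0], [-0.005, -0.003, 0], [-0.005, -0.003, 0], [-0.005, -0.003, 0], [-0.005, -0.003, 0], [-0.005, -0.003, 0], [-0.005, -0.003, 0]])

```text
t: 9.45
eef_pos: [0.5024, -0.2827, 0.0234]
tool_rot: [3.133, 0.006, 1.64]
force: [0.4, 1.4, 6.2]
finger_gap: 0.021
```

```bash
python3 -c "
from h import *
c,s=snap('wrist','w7'); print(s['eef_pos'])
crop(c['pixels'],180,180,380,330,4,'pics/w7c.png')"; python3 mv.py .4965 -.282 .20 1.64
```

```text
[ 0.50241823 -0.28267064  0.0233975 ]
t 9.5 pos [ 0.5024 -0.2827  0.0234] rot [3.1332 0.0058 1.6397] F [0.36 1.17 7.04] gap 0.0212
dp [ 1.000e-04 -4.400e-03 -1.767e-01] turn [ 0.0084  0.0058 -0.0003]
```

View pics/w7c.png

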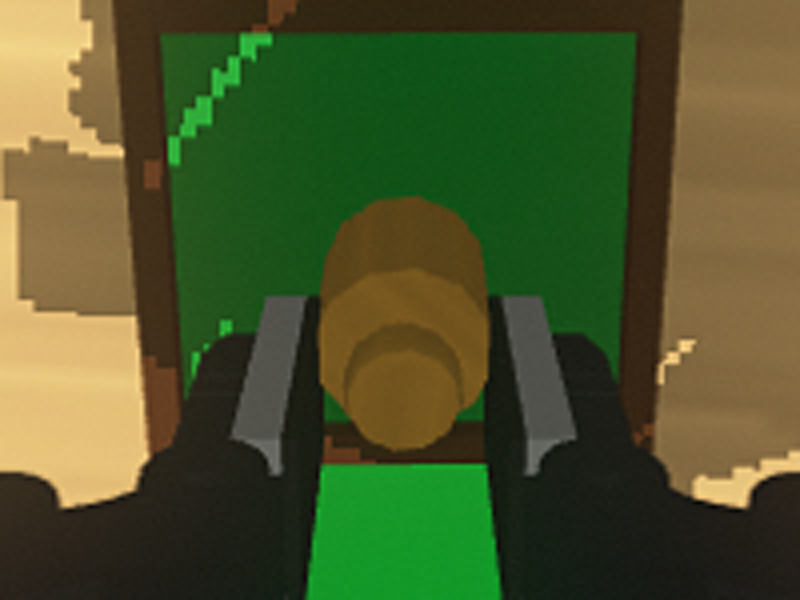

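Request:
arm_command(gripper=[0.016, 0.016, 0.016, 0.016], dp=[[0, 0, -0.015], [0, 0, -0.04], [0, 0, -0.06], [0, 0, -0.06]], turn=[[0, 0, 0], [0, 0, 0], [0, 0, 0], [0, 0, 0]])

```text
t: 9.9
eef_pos: [0.5023, -0.283, 0.0847]
tool_rot: [3.132, 0.007, 1.64]
force: [0.6, -0.2, -0.9]
finger_gap: 0.0209
```

```bash
python3 -c "
from h import *
c,s=snap('wrist','w8'); print(s['eef_pos'])
print(back([(280,282)],[s['eef_pos'][2]-.0184+.038],c,s))
crop(c['pixels'],180,180,380,330,4,'pics/w8c.png')"; python3 mv.py .537 -.001 .19 1.50
```

```text
[ 0.50225399 -0.28295709  0.08468668]
[[ 0.49912209 -0.28360843  0.10428668]]
t 9.95 pos [ 0.5011 -0.2822  0.0829] rot [3.1343 0.0056 1.64  ] F [ 0.57  0.22 -0.92] gap 0.0211
dp [ 0.2774  0.056  -0.1083] turn [0.0077 0.0051 0.14  ]
```

View pics/w8c.png

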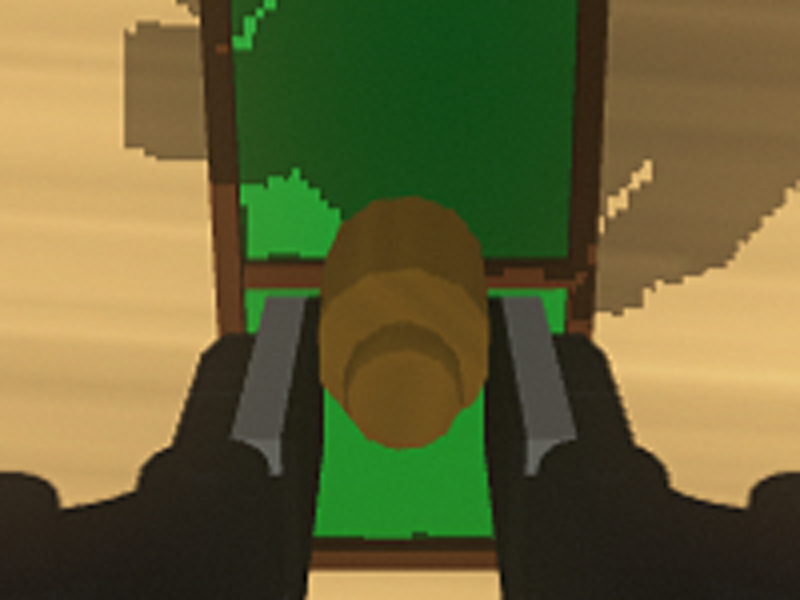

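Request:
arm_command(gripper=[0.016, 0.016, 0.016, 0.016, 0.016, 0.016, 0.016, 0.016, 0.016, 0.016, 0.016], dp=[[0, 0, -0.04], [0.01, 0.002, -0.085], [0.04, 0.008, -0.105], [0.08, 0.016, -0.108], [0.125, 0.025, -0.108], [0.17, 0.034, -0.108], [0.21, 0.042, -0.108], [0.245, 0.049, -0.108], [0.268, 0.054, -0.108], [0.277, 0.056, -0.108], [0.277, 0.056, -0.108]], turn=[[0, 0, 0], [0, 0, 0.02], [0, 0, 0.04], [0, 0, 0.06], [0, 0, 0.08], [0, 0, 0.1], [0, 0, 0.12], [0, 0, 0.14], [0.007, 0.005, 0.14], [0.007, 0.005, 0.14], [0.007, 0.005, 0.14]])

```text
t: 11.05
eef_pos: [0.5355, -0.0, 0.1871]
tool_rot: [-3.137, -0.002, 1.502]
force: [0.3, -0.3, -1.2]
finger_gap: 0.0208
```

```bash
python3 -c "
from h import *
snap('wrist','w9')"; python3 mv.py .537 -.001 .147 1.5
```

```text
t 11.1 pos [ 0.5355 -0.001   0.1873] rot [-3.137e+00 -1.300e-03  1.501e+00] F [ 0.21 -0.24 -0.69] gap 0.0206
dp [0.0001 0.0016 0.0403] turn [-0.0046 -0.0013  0.001 ]
```

View pics/w9.png

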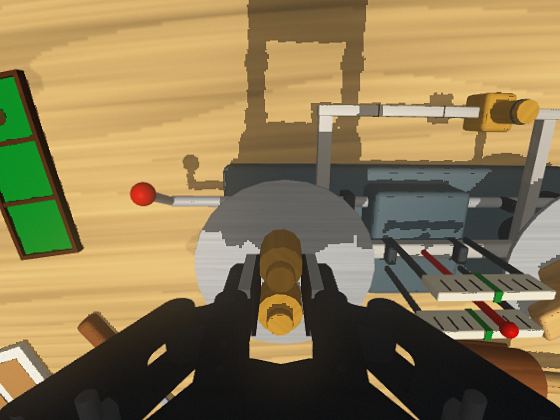

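Request:
arm_command(gripper=[0.016, 0.016, 0.016, 0.016], dp=[[0, 0.001, 0.02], [0, 0.001, 0.035], [0, 0.001, 0.041], [0, 0.001, 0.041]], turn=[[0, 0, 0], [-0.006, -0.002, 0], [-0.006, -0.002, 0], [-0.006, -0.002, 0]])

```text
t: 11.5
eef_pos: [0.5358, -0.0019, 0.1459]
tool_rot: [3.142, 0.0, 1.498]
force: [-0.6, 0.4, -0.6]
finger_gap: 0.0209
```

Request:
arm_command(gripper=[0.016, 0.016, 0.016], dp=[[0, 0, 0.001], [0, 0, 0.002], [0, 0, 0.002]], turn=[[0, 0, 0], [0, 0, 0], [0, 0, 0]])

```text
t: 11.8
eef_pos: [0.5376, -0.001, 0.1458]
tool_rot: [3.137, -0.0, 1.5]
force: [-0.5, 0.1, -1.8]
finger_gap: 0.0209
```

Request:
arm_command(gripper=[0.016, 0.016, 0.016], dp=[[0, 0, 0.001], [0, 0, 0.001], [0, 0, 0.001]], turn=[[0, 0, 0], [0, 0, 0], [0, 0, 0]])

```text
t: 12.1
eef_pos: [0.5371, -0.0007, 0.1443]
tool_rot: [3.138, -0.0, 1.5]
force: [-0.6, -0.5, -1.0]
finger_gap: 0.021
```

Request:
arm_command(gripper=[0.016, 0.016, 0.016], dp=[[0, 0, 0.001], [0, 0, 0.001], [0, 0, 0.001]], turn=[[0, 0, 0], [0, 0, 0], [0, 0, 0]])

```text
t: 12.4
eef_pos: [0.537, -0.0007, 0.1431]
tool_rot: [3.139, -0.0, 1.5]
force: [-0.1, 0.1, -0.5]
finger_gap: 0.0208
```

Request:
arm_command(gripper=[0.016, 0.016, 0.016], dp=[[0, 0, 0.0007], [0, 0, 0.0007], [0, 0, 0.0007]], turn=[[0, 0, 0], [0, 0, 0], [0, 0, 0]])

```text
t: 12.7
eef_pos: [0.5371, -0.0008, 0.1424]
tool_rot: [3.139, -0.0, 1.5]
force: [0.0, -0.1, -1.6]
finger_gap: 0.021
```

Request:
arm_command(gripper=[0.016, 0.016, 0.016], dp=[[0, 0, 0.0005], [0, 0, 0.0005], [0, 0, 0.0005]], turn=[[0, 0, 0], [0, 0, 0], [0, 0, 0]])

```text
t: 13.0
eef_pos: [0.5372, -0.0007, 0.1421]
tool_rot: [3.138, -0.0, 1.5]
force: [-0.6, -0.2, -0.0]
finger_gap: 0.0209
```

Request:
arm_command(gripper=[0.016, 0.016, 0.016], dp=[[0, 0, 0.0005], [0, 0, 0.0005], [0, 0, 0.0005]], turn=[[0, 0, 0], [0, 0, 0], [0, 0, 0]])

```text
t: 13.3
eef_pos: [0.5371, -0.0007, 0.1416]
tool_rot: [3.138, -0.0, 1.5]
force: [-0.4, -1.2, 0.7]
finger_gap: 0.0208
```

Request:
arm_command(gripper=[0.016, 0.016], dp=[[0, 0, 0.0004], [0, 0, 0.0004]], turn=[[0, 0, 0], [0, 0, 0]])

```text
t: 13.5
eef_pos: [0.5371, -0.0008, 0.141]
tool_rot: [3.138, -0.0, 1.5]
force: [-0.1, -0.2, 1.1]
finger_gap: 0.021
```

Touch is clear; release and rise.

Request:
arm_command(gripper=[0.027, 0.036, 0.036, 0.036, 0.036], dp=[[0, 0, 0], [0, 0, 0], [0, 0, -0.005], [0, 0, -0.03], [0, 0, -0.05]], turn=[[0, 0, 0], [0, 0, 0], [0, 0, 0], [0, 0, 0], [0, 0, 0]])

```text
t: 14.0
eef_pos: [0.5369, -0.0007, 0.1918]
tool_rot: [3.139, -0.0, 1.5]
force: [0.3, 0.5, 0.2]
finger_gap: 0.0361
```

```bash
python3 -c "
from h import *
c,s=snap('wrist','w10')
from fit import W
p=np.load('bal.npy')
print('ballpos',W(p,[-.0555,-.225,.1114]),'pre',W(p,[-.11,-.225,.09]),'end',W(p,[.002,-.225,.09]))
"; python3 mv.py .455 -.0875 .19 1.5
```

```text
ballpos [ 0.50507739 -0.09895547  0.1114    ] pre [ 0.45074135 -0.09473118  0.09      ] end [ 0.56240441 -0.1034123   0.09      ]
t 14.05 pos [ 0.5397 -0.0009  0.1958] rot [ 3.1317 -0.      1.5001] F [ 1.58 -0.38  1.92] gap 0.0364
dp [-0.0923 -0.0784  0.005 ] turn [ 0.0099 -0.      0.0001]
```

View pics/w10.png

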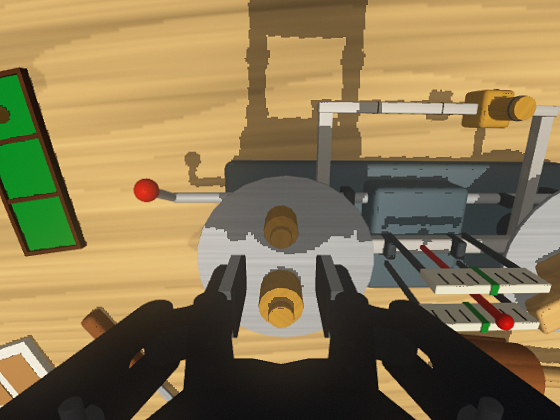

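```bash
python3 mv.py .446 -.099 .09 1.4932
```

```text
t 14.05 pos [ 0.5397 -0.0009  0.1958] rot [ 3.1317 -0.      1.5001] F [ 1.58 -0.38  1.92] gap 0.0364
dp [-0.1044 -0.0875  0.105 ] turn [ 0.0099 -0.0001  0.0069]
```

Request:
arm_command(gripper=[0, 0, 0, 0, 0, 0, 0, 0], dp=[[-0.03, -0.025, 0], [-0.06, -0.05, 0], [-0.09, -0.075, 0], [-0.105, -0.0875, 0.02], [-0.105, -0.0875, 0.06], [-0.105, -0.0875, 0.095], [-0.105, -0.0875, 0.101], [-0.105, -0.0875, 0.101]], turn=[[0, 0, 0], [0, 0, 0], [0, 0, 0.007], [0, 0, 0.007], [0, 0, 0.007], [0, 0, 0.007], [0, 0, 0.007], [0, 0, 0.007]])

```text
t: 14.85
eef_pos: [0.4415, -0.0989, 0.0888]
tool_rot: [-3.142, -0.001, 1.493]
force: [0.7, -0.6, 0.6]
finger_gap: 0.0001
```

```bash
python3 -c "
from h import *
c,s=snap('wrist','w11')
"; python3 mv.py .49 -.102 .09 1.4932;
```

```text
t 14.9 pos [ 0.443  -0.0994  0.0902] rot [ 3.1383e+00 -1.0000e-04  1.4931e+00] F [ 0.56 -0.76  0.43] gap -0.0001
dp [0.001  0.047  0.0004] turn [ 0.0033 -0.0001 -0.0001]
```

View pics/w11.png

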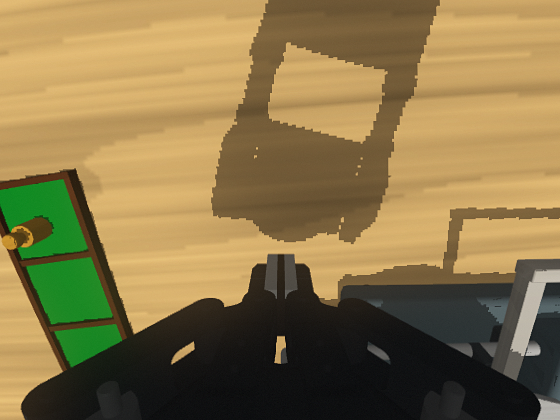

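Request:
arm_command(gripper=[0, 0, 0, 0, 0, 0], dp=[[0, 0.02, 0], [0, 0.036, 0], [0, 0.042, 0], [0, 0.047, 0], [0, 0.052, 0], [0, 0.057, 0]], turn=[[0, 0, 0], [0, 0, 0], [0, 0, 0], [0, 0, 0], [0, 0, 0], [0, 0, 0]])

```text
t: 15.5
eef_pos: [0.4992, -0.1036, 0.0902]
tool_rot: [3.139, -0.0, 1.493]
force: [-2.0, 0.2, 1.2]
finger_gap: 0.0002
```

Request:
arm_command(gripper=[0, 0, 0, 0, 0, 0, 0, 0, 0], dp=[[0, 0.005, 0], [0, 0.01, 0], [0, 0.015, 0], [0, 0.02, 0], [0, 0.025, 0], [0, 0.03, 0], [0, 0.035, 0], [0, 0.04, 0], [0, 0.044, 0]], turn=[[0, 0, 0], [0, 0, 0], [0, 0, 0], [0, 0, 0], [0, 0, 0], [0, 0, 0], [0, 0, 0], [0, 0, 0], [0, 0, 0]])

```text
t: 16.4
eef_pos: [0.5439, -0.1073, 0.0901]
tool_rot: [3.138, -0.0, 1.493]
force: [-0.4, -0.1, 0.8]
finger_gap: 0.0001
```

```bash
python3 -c "
from h import *
c,s=snap('scene','s12');crop(c['pixels'],230,140,390,260,5,'pics/s12c.png')
"; python3 mv.py .49 -.102 .09 1.4932;
```

```text
t 16.45 pos [ 0.5447 -0.1074  0.0904] rot [3.1367e+00 1.0000e-04 1.4930e+00] F [0.02 0.32 0.53] gap 0.0001
dp [ 0.0011 -0.055   0.0001] turn [ 0.0049  0.0001 -0.0002]
```

View pics/s12c.png

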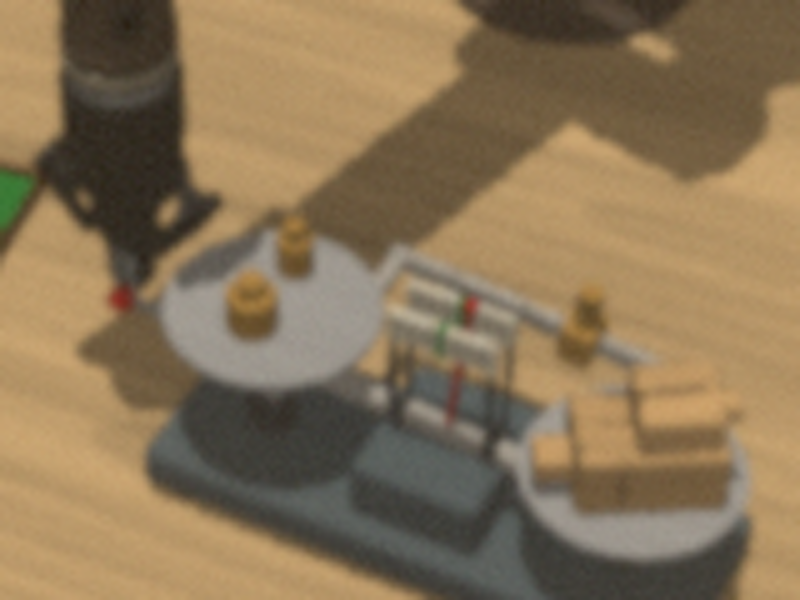

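Request:
arm_command(gripper=[0, 0, 0], dp=[[0, 0.002, 0], [0, 0.004, 0], [0, 0.006, 0]], turn=[[0, 0, 0], [0, 0, 0], [0, 0, 0]])

```text
t: 16.75
eef_pos: [0.5493, -0.1076, 0.0901]
tool_rot: [3.139, -0.0, 1.493]
force: [-1.2, 0.1, -0.1]
finger_gap: 0.0001
```

Request:
arm_command(gripper=[0, 0], dp=[[0, 0.0015, 0], [0, 0.0015, 0]], turn=[[0, 0, 0], [0, 0, 0]])

```text
t: 16.95
eef_pos: [0.5502, -0.1077, 0.0897]
tool_rot: [3.14, -0.0, 1.493]
force: [-0.8, -0.2, -1.5]
finger_gap: 0.0001
```

Request:
arm_command(gripper=[0, 0], dp=[[0, 0.0015, 0], [0, 0.0015, 0]], turn=[[0, 0, 0], [0, 0, 0]])

```text
t: 17.15
eef_pos: [0.5513, -0.1077, 0.0896]
tool_rot: [3.141, -0.0, 1.493]
force: [-3.0, 0.2, -0.7]
finger_gap: 0.0002
```

Request:
arm_command(gripper=[0, 0], dp=[[0, 0.0015, 0], [0, 0.0015, 0]], turn=[[0, 0, 0], [0, 0, 0]])

```text
t: 17.35
eef_pos: [0.5515, -0.1077, 0.0894]
tool_rot: [-3.139, -0.001, 1.493]
force: [-5.9, 0.5, 0.7]
finger_gap: 0.0001
```

Request:
arm_command(gripper=[0, 0, 0, 0, 0, 0, 0], dp=[[0, -0.02, 0], [0, -0.06, 0], [0, -0.09, -0.03], [0.04, -0.08, -0.07], [0.08, -0.06, -0.11], [0.12, -0.05, -0.12], [0.12, -0.05, -0.12]], turn=[[0, 0, 0], [0, 0, 0], [0, 0, 0], [0, 0, 0], [0, 0, 0], [0, 0, 0], [0, 0, 0]])

```text
t: 18.05
eef_pos: [0.5185, 0.0191, 0.2153]
tool_rot: [3.125, -0.003, 1.496]
force: [0.3, -0.7, -0.1]
finger_gap: -0.0002
```

```bash
python3 -c "
from h import *
c,s=snap('wrist','w13'); print(s['eef_pos'],s['force'],s['t'])
"
```

```text
[0.51848021 0.01912161 0.21528343] [ 0.33259193 -0.69696688 -0.14772455] 18.05
```

View pics/w13.png

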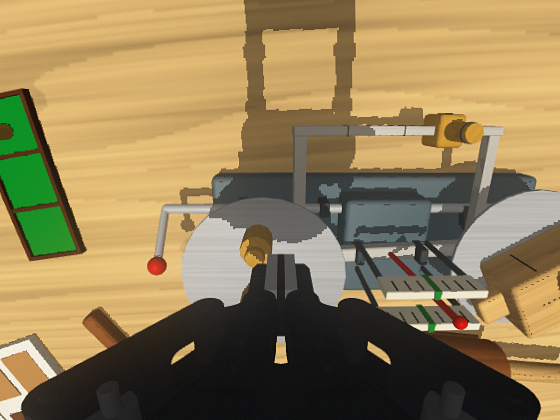

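```bash
cat > rd.py <<'E'
from h import *
from fit import W
p=np.load('bal.npy')
def inv(X):
    c,s=np.cos(p[2]),np.sin(p[2]); d=X[:,:2]-p[:2]; return np.c_[d[:,0]*c+d[:,1]*s,-d[:,0]*s+d[:,1]*c,X[:,2]]
def blobs(m,amin=8):
    n,l,st,ce=cv2.connectedComponentsWithStats(m.astype(np.uint8)*255); 
    return [(st[i,4],ce[i]) for i in range(1,n) if st[i,4]>=amin]
def read(c,s,show=True):
    px=c["pixels"]; hsv=cv2.cvtColor(px,cv2.COLOR_BGR2HSV); H,S,V=hsv[...,0],hsv[...,1],hsv[...,2]
    u,v=proj(W(p,[0,0,.19]),c,s)[0]; sel=np.zeros(px.shape[:2],bool); v,u=int(v),int(u); sel[max(v-70,0):v+70,max(u-60,0):u+60]=1
    g=sorted(blobs(sel&(H>45)&(H<80)&(S>110)&(V>60)),key=lambda b:-b[0])[:2]
    r=sorted(blobs(sel&((H<5)|(H>174))&(S>170)&(V>60)),key=lambda b:-b[0])[:4]
    print("green",[(a,q.round(1)) for a,q in g],"red",[(a,q.round(1)) for a,q in r])
    g=sorted(g,key=lambda b:b[1][1])
    G=inv(back([b[1] for b in g],[.180]*len(g),c,s)); R=inv(back([b[1] for b in r],[.195]*len(r),c,s))
    print("G",G.round(4).tolist()); print("R",R.round(4).tolist())
    u,v=proj(W(p,[0,0,.19]),c,s)[0]
def knob(uv,c,s,z=.126): print("knob",inv(back([uv],[z],c,s)).round(4))
if __name__=="__main__":
    import sys
    n=sys.argv[1]
    c,s=pickle.load(open(n+'.pkl','rb')); read(c,s)
    k=proj(W(p,[-.115,0,.126]),c,s)[0]; print('bar mid',k)
    k0=proj(W(p,[0,0,.19]),c,s)[0].astype(int); x,y=max(k0[0]-70,0),k0[1]-50
    crop(c["pixels"],x,max(y,0),x+140,y+100,5,f"pics/{n}p.png"); print("crop org",x,y)
E
python3 rd.py w13; python3 rd.py w10; python3 -c "
from rd import *
c,s=pickle.load(open('w13.pkl','rb')); knob((474,132),c,s,.1225)
crop(c['pixels'],410,100,510,170,7,'pics/w13k.png')"
```

```text
green [(np.int32(146), array([427.4, 318.7])), (np.int32(141), array([433.7, 287.6]))] red [(np.int32(294), array([453.7, 316.1])), (np.int32(138), array([400.9, 264.1]))]
G [[-0.0172, -0.003, 0.18], [0.0078, -0.0033, 0.18]]
R [[-0.0053, 0.0049, 0.195], [-0.0428, -0.0346, 0.195]]
bar mid [423.71806926 133.01144003]
crop org 370 268
green [(np.int32(185), array([488.2, 281.4])), (np.int32(75), array([484.8, 327. ]))] red [(np.int32(466), array([495.1, 313.1])), (np.int32(52), array([441.6, 263.8]))]
G [[-0.0167, -0.0035, 0.18], [0.0152, 0.0016, 0.18]]
R [[-0.0056, -0.0069, 0.195], [-0.0356, -0.0424, 0.195]]
bar mid [470.86975367 106.77966971]
crop org 428 266
knob [[-0.1161  0.0405  0.1225]]
```

View pics/w13p.png

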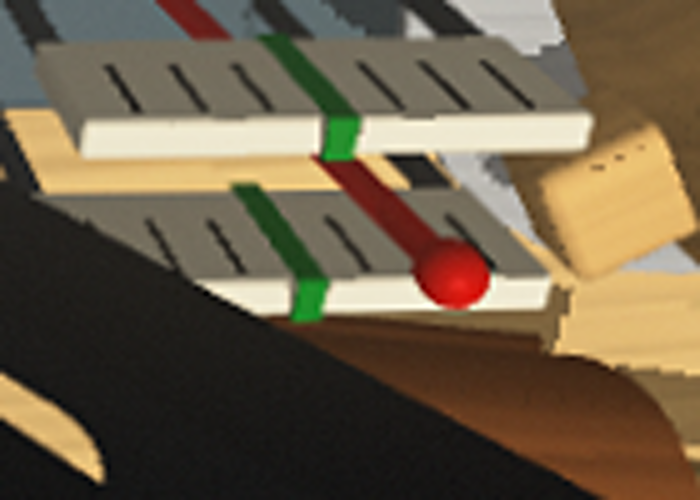

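View pics/w13k.png

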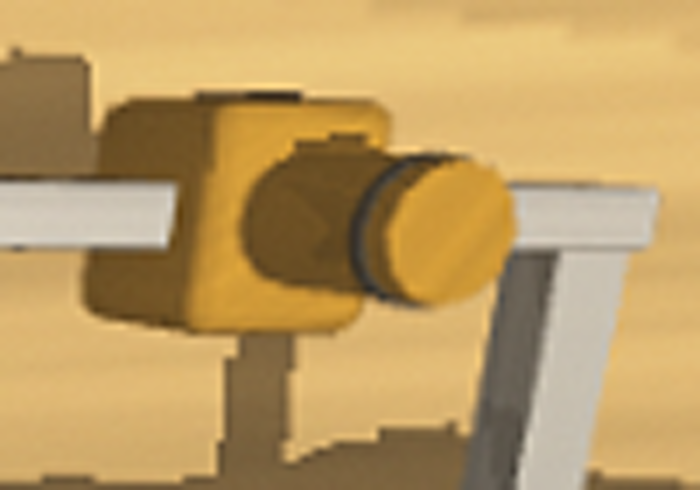

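```bash
python3 - <<'E'
from rd import *
for n,pts in [('w13',[(438,295.6),(432,328),(460.4,322.4)])]:
    c,s=pickle.load(open(n+'.pkl','rb')); print(inv(back(pts,[.183,.183,.195],c,s)).round(4))
    print(c['pixels'][295,438],c['pixels'][284,433],c['pixels'][322,460],c['pixels'][312,448])
E
```

```text
[[-0.0129 -0.0008  0.183 ]
 [ 0.0134 -0.0005  0.183 ]
 [-0.0004  0.0103  0.195 ]]
[ 47 145  40] [33 67 35] [ 19  28 188] [22 29 96]
```

```bash
sed -i 's/&(S>110)&(V>60)/\&(S>110)\&(V>115)/; s/&(S>170)&(V>60)/\&(S>170)\&(V>150)/; s/\[.180\]/[.183]/' rd.py; python3 rd.py w13; python3 rd.py w10; python3 rd.py w9
```

```text
green [(np.int32(48), array([437.9, 295.5])), (np.int32(43), array([431.6, 327.4]))] red [(np.int32(101), array([461.4, 324. ]))]
G [[-0.0129, -0.0009, 0.183], [0.0129, -0.0009, 0.183]]
R [[0.0009, 0.0113, 0.195]]
bar mid [423.71806926 133.01144003]
crop org 370 268
green [(np.int32(64), array([494.6, 289.6])), (np.int32(55), array([485. , 327.8]))] red [(np.int32(131), array([506.8, 323.6]))]
G [[-0.013, -0.0009, 0.183], [0.0134, -0.0007, 0.183]]
R [[0.0014, 0.0016, 0.195]]
bar mid [470.86975367 106.77966971]
crop org 428 266
green [(np.int32(68), array([498.2, 296.6])), (np.int32(62), array([488.4, 335.5]))] red [(np.int32(141), array([511.1, 331.7]))]
G [[-0.013, -0.0008, 0.183], [0.0134, -0.0006, 0.183]]
R [[0.0015, 0.0017, 0.195]]
bar mid [473.05899046 110.08016614]
crop org 432 273
```

```bash
python3 - <<'E'
t=open('rd.py').read()
a=t.index("    r=sorted"); b=t.index('    print("green"')
t=t[:a]+'''    m=(sel&((H<5)|(H>172))&(S>150)&(V>50)).astype(np.uint8)
    m=cv2.morphologyEx(m,cv2.MORPH_OPEN,cv2.getStructuringElement(cv2.MORPH_ELLIPSE,(11,11)))
    n_,l_,st_,ce_=cv2.connectedComponentsWithStats(m)
    r=[(st_[i,4],np.array(cv2.minEnclosingCircle(np.argwhere(l_==i)[:,::-1].astype(np.float32))[0])) for i in range(1,n_)]
'''+t[b:]
t=t.replace('print("R",R','print("TIP-MARK mm",((R[:,1]-G[:,1].mean())*1000).round(2)); print("R",R')
open('rd.py','w').write(t)
E
for n in w13 w10 w9; do python3 rd.py $n; done
```

```text
green [(np.int32(48), array([437.9, 295.5])), (np.int32(43), array([431.6, 327.4]))] red [(np.int32(159), array([460., 322.]))]
G [[-0.0129, -0.0009, 0.183], [0.0129, -0.0009, 0.183]]
TIP-MARK mm [10.9]
R [[-0.0007, 0.01, 0.195]]
bar mid [423.71806926 133.01144003]
crop org 370 268
green [(np.int32(64), array([494.6, 289.6])), (np.int32(55), array([485. , 327.8]))] red [(np.int32(244), array([504. , 320.5]))]
G [[-0.013, -0.0009, 0.183], [0.0134, -0.0007, 0.183]]
TIP-MARK mm [0.16]
R [[-0.0007, -0.0006, 0.195]]
bar mid [470.86975367 106.77966971]
crop org 428 266
green [(np.int32(68), array([498.2, 296.6])), (np.int32(62), array([488.4, 335.5]))] red [(np.int32(260), array([508. , 328.5]))]
G [[-0.013, -0.0008, 0.183], [0.0134, -0.0006, 0.183]]
TIP-MARK mm [0.08]
R [[-0.0007, -0.0006, 0.195]]
bar mid [473.05899046 110.08016614]
crop org 432 273
```

View pics/w10p.png

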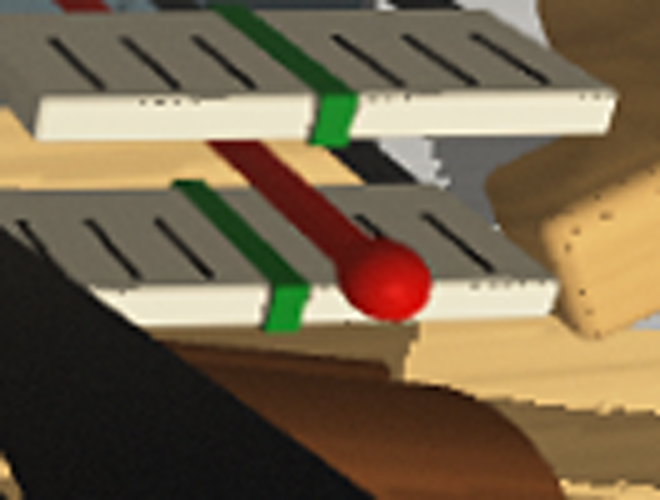

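```bash
python3 -c "
from fit import W; import numpy as np
p=np.load('bal.npy')
for y in (.075,-.005,.05): print(y,W(p,[-.12,y,.106]))
"; python3 mv.py .4640 .2051 .106 1.4932
```

```text
0.075 [0.46402442 0.20514139 0.106     ]
-0.005 [0.45782363 0.12538207 0.106     ]
0.05 [0.46208668 0.1802166  0.106     ]
t 18.1 pos [0.517  0.0184 0.2138] rot [ 3.1288e+00 -1.9000e-03  1.4966e+00] F [ 0.57  0.37 -0.02] gap 0.0001
dp [ 0.1821 -0.0681  0.1072] turn [ 0.0128 -0.0019  0.0033]
```

Request:
arm_command(gripper=[0, 0, 0, 0, 0, 0, 0, 0, 0, 0], dp=[[0.02, -0.035, 0], [0.06, -0.065, 0], [0.1, -0.068, 0], [0.145, -0.068, 0], [0.175, -0.068, 0], [0.182, -0.068, 0.03], [0.182, -0.068, 0.07], [0.182, -0.068, 0.1], [0.182, -0.068, 0.107], [0.182, -0.068, 0.107]], turn=[[0, 0, 0], [0, 0, 0], [0.01, 0, 0.003], [0.01, 0, 0.003], [0.01, 0, 0.003], [0.01, 0, 0.003], [0.01, 0, 0.003], [0.01, 0, 0.003], [0.01, 0, 0.003], [0.01, 0, 0.003]])

```text
t: 19.1
eef_pos: [0.4584, 0.2011, 0.1012]
tool_rot: [-3.131, 0.001, 1.489]
force: [0.1, -1.1, 0.2]
finger_gap: 0.0002
```

```bash
python3 -c "
from h import *
c,s=snap('wrist','w14'); print(s['eef_pos'],s['tool_rot'],s['force'],s['t'])
"
```

```text
[0.45838552 0.20112096 0.10124979] [-3.13142162e+00  1.43934529e-03  1.48916129e+00] [ 0.12507932 -1.08000219  0.19665962] 19.1
```

View pics/w14.png

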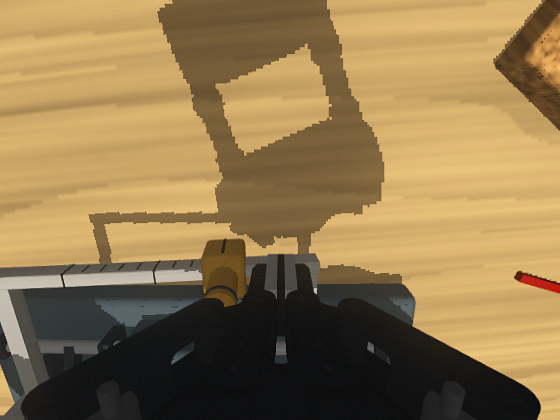

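Request:
arm_command(gripper=[0], dp=[[0, 0, -0.002]], turn=[[-0.008, 0, 0]])

```text
t: 19.25
eef_pos: [0.4613, 0.2023, 0.1063]
tool_rot: [3.137, -0.001, 1.489]
force: [0.2, -0.1, 0.4]
finger_gap: 0.0001
```

```bash
python3 mv.py .4578 .1254 .106 1.4932; python3 -c "
from rd import *
from plant import sensors
s=sensors.observe(); print(inv(np.array([s['eef_pos']])))"
```

```text
t 19.25 pos [0.4613 0.2023 0.1063] rot [ 3.1373e+00 -1.4000e-03  1.4892e+00] F [ 0.22 -0.13  0.37] gap 0.0001
dp [-0.077   0.0028  0.0002] turn [ 0.0043 -0.0014 -0.004 ]
[[-0.12253915  0.07198945  0.10634142]]
```

Request:
arm_command(gripper=[0, 0, 0, 0, 0, 0], dp=[[-0.004, 0.001, 0], [-0.008, 0.002, 0], [-0.012, 0.002, 0], [-0.016, 0.002, 0], [-0.02, 0.002, 0], [-0.024, 0.002, 0]], turn=[[0, 0, 0], [0, 0, 0], [0, 0, 0], [0, 0, 0], [0, 0, 0], [0, 0, 0]])

```text
t: 19.85
eef_pos: [0.46, 0.1782, 0.1052]
tool_rot: [3.14, -0.001, 1.49]
force: [0.1, 2.6, 1.0]
finger_gap: 0.0001
```

```bash
python3 -c "
from h import *
c,s=snap('wrist','w15'); print(s['eef_pos'],s['tool_rot'],s['force'],s['t'])
"
```

```text
[0.45996263 0.17816103 0.10515687] [ 3.13957736e+00 -8.05619302e-04  1.48997670e+00] [0.11294592 2.57086668 0.98204505] 19.85
```

View pics/w15.png

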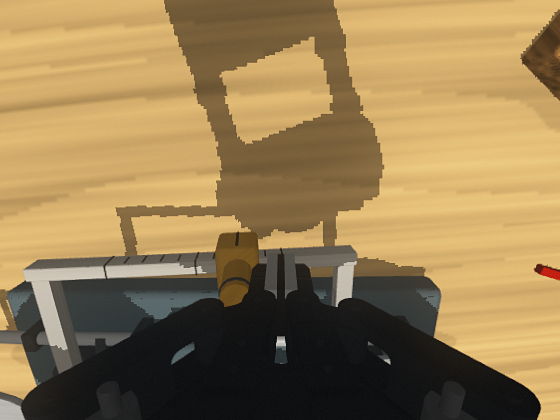

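Request:
arm_command(gripper=[0, 0, 0, 0, 0, 0, 0, 0], dp=[[-0.004, 0, 0], [-0.008, 0, 0], [-0.012, 0, 0], [-0.016, 0, 0], [-0.02, 0, 0], [-0.024, 0, 0], [-0.028, 0, 0], [-0.032, 0, 0]], turn=[[0, 0, 0], [0, 0, 0], [0, 0, 0], [0, 0, 0], [0, 0, 0], [0, 0, 0], [0, 0, 0], [0, 0, 0]])

```text
t: 20.7
eef_pos: [0.4567, 0.1459, 0.1047]
tool_rot: [3.141, 0.0, 1.49]
force: [-0.3, 2.0, 1.5]
finger_gap: -0.0001
```

```bash
python3 -c "
from rd import *
c,s=snap('wrist','w16'); print(s['eef_pos'],s['tool_rot'],s['force'],s['t'],inv(np.array([s['eef_pos']])))
"; python3 mv.py .5185 .019 .2153 1.4932
```

```text
[0.45673534 0.14589906 0.10468982] [3.14096369e+00 2.34372407e-05 1.48996565e+00] [-0.31595638  1.97856892  1.50233679] 20.7 [[-0.12267529  0.01537091  0.10468982]]
t 20.75 pos [0.4566 0.1453 0.1046] rot [3.1411e+00 8.0000e-04 1.4901e+00] F [ 0.01 -0.56 -0.22] gap -0.0001
dp [-0.121   0.0719 -0.1106] turn [ 0.0004  0.0008 -0.0031]
```

View pics/w16.png

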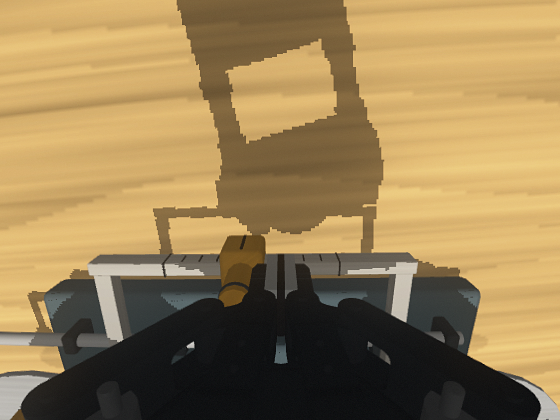

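Request:
arm_command(gripper=[0, 0, 0, 0, 0, 0, 0, 0, 0, 0, 0, 0], dp=[[0.008, 0, 0], [0.012, -0.005, -0.03], [0.01, -0.005, -0.07], [-0.03, 0.01, -0.1], [-0.07, 0.05, -0.11], [-0.11, 0.072, -0.11], [-0.121, 0.072, -0.11], [-0.121, 0.072, -0.11], [-0.121, 0.072, -0.11], [-0.121, 0.072, -0.11], [-0.121, 0.072, -0.11], [-0.121, 0.072, -0.11]], turn=[[0, 0, 0], [0, 0, 0], [0, 0, 0], [0, 0, 0], [0, 0, 0], [0, 0, 0], [0, 0, 0], [0, 0, 0], [0, 0, 0], [0, 0, 0], [0, 0, 0], [0, 0, 0]])

```text
t: 21.95
eef_pos: [0.5184, 0.021, 0.2147]
tool_rot: [3.141, -0.0, 1.492]
force: [0.1, -0.1, -0.0]
finger_gap: -0.0002
```

```bash
python3 -c "
from h import *
c,s=snap('wrist','w17'); print(s['eef_pos'],s['t'])
"; python3 rd.py w17
```

```text
[0.51838508 0.02096511 0.21466592] 21.95
green [(np.int32(53), array([436.6, 296.8])), (np.int32(46), array([430.8, 329.6]))] red [(np.int32(168), array([458., 324.]))]
G [[-0.0131, -0.001, 0.183], [0.0129, -0.0008, 0.183]]
TIP-MARK mm [10.16]
R [[-0.0005, 0.0093, 0.195]]
bar mid [420.94656968 134.57875266]
crop org 369 270
```

View pics/w17.png

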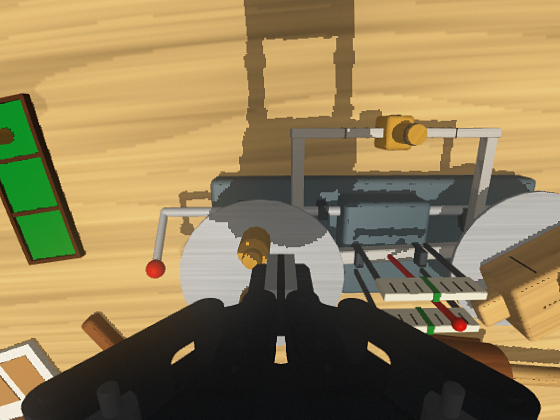

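Request:
arm_command(gripper=[0, 0, 0, 0, 0], dp=[[0, 0, 0], [0, 0, 0], [0, 0, 0], [0, 0, 0], [0, 0, 0]], turn=[[0, 0, 0], [0, 0, 0], [0, 0, 0], [0, 0, 0], [0, 0, 0]])

```text
t: 22.5
eef_pos: [0.5189, 0.0198, 0.2149]
tool_rot: [3.141, -0.0, 1.49]
force: [0.1, 0.7, 0.5]
finger_gap: -0.0
```

```bash
python3 -c "
from rd import *
c,s=snap('wrist','w18'); print(s['eef_pos'],s['t'])
knob((418,132.5),c,s,.126)
"; python3 rd.py w18; python3 mv.py .458 .151 .106 1.4932
```

```text
[0.51886285 0.01983038 0.21486153] 22.5
knob [[-0.1157 -0.0033  0.126 ]]
green [(np.int32(49), array([438.1, 295.7])), (np.int32(44), array([432.4, 328.4]))] red [(np.int32(161), array([460. , 322.5]))]
G [[-0.0131, -0.0011, 0.183], [0.0129, -0.0009, 0.183]]
TIP-MARK mm [10.37]
R [[-0.0007, 0.0094, 0.195]]
bar mid [422.30020728 133.48656258]
crop org 371 268
t 22.55 pos [0.5189 0.0198 0.2149] rot [ 3.1406e+00 -2.0000e-04  1.4898e+00] F [0.38 0.44 0.27] gap 0.0001
dp [ 0.1258 -0.0714  0.1088] turn [ 0.001  -0.0002 -0.0034]
```

Request:
arm_command(gripper=[0, 0, 0, 0, 0, 0, 0, 0], dp=[[0.04, -0.03, 0], [0.085, -0.06, 0], [0.12, -0.071, 0.01], [0.131, -0.071, 0.05], [0.131, -0.071, 0.09], [0.131, -0.071, 0.108], [0.131, -0.071, 0.109], [0.131, -0.071, 0.109]], turn=[[0, 0, 0], [0, 0, 0], [0, 0, -0.003], [0, 0, -0.003], [0, 0, -0.003], [0, 0, -0.003], [0, 0, -0.003], [0, 0, -0.003]])

```text
t: 23.35
eef_pos: [0.459, 0.1562, 0.1059]
tool_rot: [3.141, -0.0, 1.493]
force: [-0.1, -0.4, 0.9]
finger_gap: -0.0003
```

```bash
python3 -c "
from rd import *
from plant import sensors
s=sensors.observe(); print(inv(np.array([s['eef_pos']])))"; python3 mv.py .4559 .1236 .105 1.4932
```

```text
[[-0.1212579   0.02580234  0.10588472]]
t 23.35 pos [0.459  0.1562 0.1059] rot [ 3.1408e+00 -1.0000e-04  1.4929e+00] F [-0.15 -0.35  0.93] gap -0.0003
dp [-0.0327 -0.0005  0.0009] turn [ 0.0008 -0.0001 -0.0003]
```

Push 32 mm (10 mm approach + 22 mm travel), back off, and return to look.

Request:
arm_command(gripper=[0, 0, 0, 0, 0, 0, 0, 0, 0], dp=[[-0.004, 0, 0], [-0.008, 0, 0], [-0.012, 0, 0], [-0.016, 0, 0], [-0.02, 0, 0], [-0.024, 0, 0], [-0.028, 0, 0], [-0.032, 0, 0], [-0.032, 0, 0]], turn=[[0, 0, 0], [0, 0, 0], [0, 0, 0], [0, 0, 0], [0, 0, 0], [0, 0, 0], [0, 0, 0], [0, 0, 0], [0, 0, 0]])

```text
t: 24.25
eef_pos: [0.4557, 0.1236, 0.1054]
tool_rot: [-3.141, 0.001, 1.493]
force: [-0.5, 0.9, 0.4]
finger_gap: -0.0003
```

```bash
python3 -c "
from rd import *
from plant import sensors
s=sensors.observe(); print(inv(np.array([s['eef_pos']])))"; python3 mv.py .5185 .019 .2153 1.4932
```

```text
[[-0.12200155 -0.00696609  0.10539443]]
t 24.25 pos [0.4557 0.1236 0.1054] rot [-3.1413e+00  7.0000e-04  1.4926e+00] F [-0.52  0.94  0.43] gap -0.0003
dp [-0.0994  0.0708 -0.1099] turn [-0.0003  0.0007 -0.0006]
```

Request:
arm_command(gripper=[0, 0, 0, 0, 0, 0, 0, 0, 0, 0, 0, 0], dp=[[0.008, 0, 0], [0.012, -0.005, -0.03], [0.01, -0.005, -0.07], [-0.02, 0.01, -0.1], [-0.06, 0.05, -0.11], [-0.09, 0.071, -0.11], [-0.099, 0.071, -0.11], [-0.099, 0.071, -0.11], [-0.099, 0.071, -0.11], [-0.099, 0.071, -0.11], [-0.099, 0.071, -0.11], [-0.099, 0.071, -0.11]], turn=[[0, 0, 0], [0, 0, 0], [0, 0, 0], [0, 0, 0], [0, 0, 0], [0, 0, 0], [0, 0, 0], [0, 0, 0], [0, 0, 0], [0, 0, 0], [0, 0, 0], [0, 0, 0]])

```text
t: 25.45
eef_pos: [0.5188, 0.021, 0.2157]
tool_rot: [3.141, -0.0, 1.494]
force: [-1.0, 0.2, 0.5]
finger_gap: -0.0003
```

Request:
arm_command(gripper=[0, 0, 0, 0, 0, 0], dp=[[0, 0, 0], [0, 0, 0], [0, 0, 0], [0, 0, 0], [0, 0, 0], [0, 0, 0]], turn=[[0, 0, 0], [0, 0, 0], [0, 0, 0], [0, 0, 0], [0, 0, 0], [0, 0, 0]])

```text
t: 26.05
eef_pos: [0.5193, 0.02, 0.2158]
tool_rot: [3.141, -0.0, 1.493]
force: [-0.1, -0.4, -0.4]
finger_gap: -0.0
```

```bash
python3 -c "
from rd import *
c,s=snap('wrist','w19'); print(s['eef_pos'],s['t'])
"; python3 rd.py w19
```

```text
[0.51926612 0.02000213 0.215846  ] 26.05
green [(np.int32(51), array([437.1, 295.1])), (np.int32(44), array([431.1, 327.5]))] red [(np.int32(151), array([452.5, 322.5]))]
G [[-0.0129, -0.001, 0.183], [0.013, -0.001, 0.183]]
TIP-MARK mm [6.39]
R [[-0.0, 0.0054, 0.195]]
bar mid [421.7107488  133.31952816]
crop org 370 267
```

View pics/w19.png

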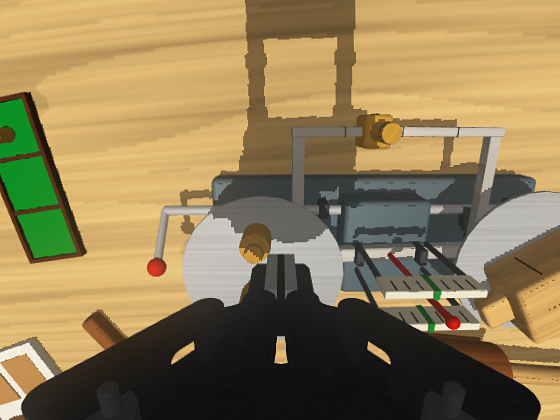

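```bash
python3 mv.py .4567 .1345 .105 1.4932
```

```text
t 26.1 pos [0.5193 0.02   0.2158] rot [ 3.1406e+00 -1.0000e-04  1.4929e+00] F [-1.08  0.13 -0.55] gap 0.0001
dp [ 0.1092 -0.0714  0.1108] turn [ 0.001  -0.0001 -0.0003]
```

Request:
arm_command(gripper=[0, 0, 0, 0, 0, 0, 0, 0], dp=[[0.03, -0.03, 0], [0.07, -0.06, 0], [0.1, -0.071, 0.01], [0.109, -0.071, 0.05], [0.109, -0.071, 0.09], [0.109, -0.071, 0.108], [0.109, -0.071, 0.11], [0.109, -0.071, 0.11]], turn=[[0, 0, 0], [0, 0, 0], [0, 0, 0], [0, 0, 0], [0, 0, 0], [0, 0, 0], [0, 0, 0], [0, 0, 0]])

```text
t: 26.9
eef_pos: [0.4571, 0.1342, 0.1058]
tool_rot: [3.141, -0.0, 1.493]
force: [-0.5, -0.4, 0.9]
finger_gap: 0.0
```

```bash
python3 -c "
from rd import *
from plant import sensors
s=sensors.observe(); print(inv(np.array([s['eef_pos']])))"
```

```text
[[-0.12136607  0.00376707  0.1057701 ]]
```

Request:
arm_command(gripper=[0, 0, 0, 0, 0, 0, 0, 0, 0], dp=[[-0.005, 0, 0], [-0.009, 0, 0], [-0.012, 0, 0], [-0.015, 0, 0], [-0.018, 0, 0], [-0.021, 0, 0], [-0.0235, 0, 0], [-0.025, 0, 0], [-0.025, 0, 0]], turn=[[0, 0, 0], [0, 0, 0], [0, 0, 0], [0, 0, 0], [0, 0, 0], [0, 0, 0], [0, 0, 0], [0, 0, 0], [0, 0, 0]])

```text
t: 27.8
eef_pos: [0.4549, 0.109, 0.1057]
tool_rot: [3.141, 0.0, 1.493]
force: [0.5, 1.1, -1.4]
finger_gap: 0.0002
```

```bash
python3 -c "
from rd import *
from plant import sensors
s=sensors.observe(); print(inv(np.array([s['eef_pos']])))"; python3 mv.py .5185 .019 .2153 1.4932
```

```text
[[-0.12166726 -0.02152648  0.10567687]]
t 27.8 pos [0.4549 0.109  0.1057] rot [3.1411e+00 2.0000e-04 1.4928e+00] F [ 0.5   1.08 -1.4 ] gap 0.0002
dp [-0.0848  0.0705 -0.1096] turn [ 0.0005  0.0002 -0.0004]
```

Request:
arm_command(gripper=[0, 0, 0, 0, 0, 0, 0, 0, 0, 0, 0, 0], dp=[[0.008, 0, 0], [0.012, -0.005, -0.03], [0.01, -0.005, -0.07], [-0.02, 0.01, -0.1], [-0.05, 0.05, -0.11], [-0.08, 0.071, -0.11], [-0.085, 0.071, -0.11], [-0.085, 0.071, -0.11], [-0.085, 0.071, -0.11], [-0.085, 0.071, -0.11], [-0.085, 0.071, -0.11], [-0.085, 0.071, -0.11]], turn=[[0, 0, 0], [0, 0, 0], [0, 0, 0], [0, 0, 0], [0, 0, 0], [0, 0, 0], [0, 0, 0], [0, 0, 0], [0, 0, 0], [0, 0, 0], [0, 0, 0], [0, 0, 0]])

```text
t: 29.0
eef_pos: [0.5188, 0.0198, 0.2157]
tool_rot: [3.141, -0.0, 1.494]
force: [0.0, -0.1, 1.0]
finger_gap: 0.0004
```

Request:
arm_command(gripper=[0, 0, 0, 0, 0, 0, 0, 0], dp=[[0, 0, 0], [0, 0, 0], [0, 0, 0], [0, 0, 0], [0, 0, 0], [0, 0, 0], [0, 0, 0], [0, 0, 0]], turn=[[0, 0, 0], [0, 0, 0], [0, 0, 0], [0, 0, 0], [0, 0, 0], [0, 0, 0], [0, 0, 0], [0, 0, 0]])

```text
t: 29.8
eef_pos: [0.5192, 0.019, 0.2159]
tool_rot: [3.141, -0.0, 1.493]
force: [0.4, 0.8, -0.8]
finger_gap: 0.0002
```

```bash
python3 -c "
from rd import *
c,s=snap('wrist','w20'); print(s['eef_pos'],s['t'])
"; python3 rd.py w20
```

```text
[0.51921465 0.01904262 0.21586693] 29.8
green [(np.int32(50), array([438.5, 294.8])), (np.int32(44), array([432.6, 327.4]))] red [(np.int32(154), array([444.5, 322.5]))]
G [[-0.0131, -0.001, 0.183], [0.013, -0.0008, 0.183]]
TIP-MARK mm [0.08]
R [[-0.0001, -0.0008, 0.195]]
bar mid [422.97465808 133.30433304]
crop org 371 267
```

View pics/w20p.png

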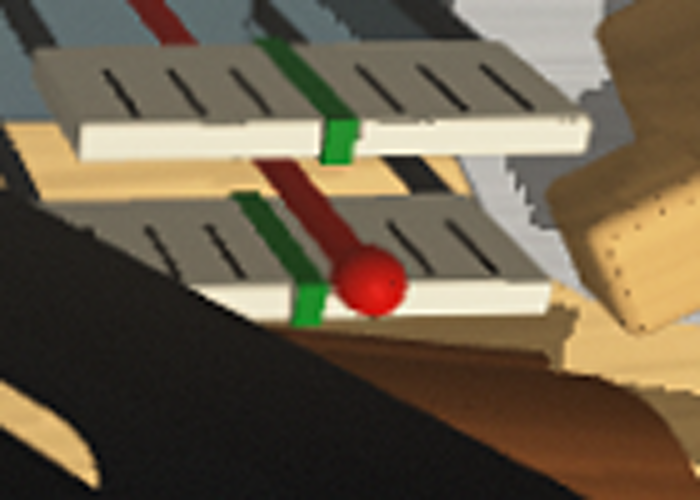

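Request:
arm_command(gripper=[0, 0, 0, 0, 0, 0, 0, 0, 0, 0], dp=[[0, -0.01, -0.005], [0, -0.02, -0.01], [0, -0.02, -0.01], [0, -0.02, -0.01], [0, -0.02, -0.01], [0, -0.02, -0.01], [0, -0.02, -0.01], [0, -0.02, -0.01], [0, -0.02, -0.01], [0, -0.02, -0.01]], turn=[[0, 0, 0], [0, 0, 0], [0, 0, 0], [0, 0, 0], [0, 0, 0], [0, 0, 0], [0, 0, 0], [0, 0, 0], [0, 0, 0], [0, 0, 0]])

```text
t: 30.85
eef_pos: [0.4993, 0.0206, 0.2257]
tool_rot: [3.141, -0.0, 1.493]
force: [0.5, 0.2, 0.8]
finger_gap: 0.0003
```

```bash
python3 -c "
from rd import *
c,s=snap('wrist','w21'); print(s['eef_pos'],s['t'],s['force'])
c,s=snap('scene','s21');crop(c['pixels'],190,140,390,290,4,'pics/s21c.png')
"; python3 rd.py w21
```

```text
[0.49925771 0.02059571 0.22572541] 30.85 [0.48242185 0.22901401 0.81142011]
green [(np.int32(41), array([427.4, 311.5]))] red []Traceback (most recent call last):
  File "rd.py", line 26, in <module>
    c,s=pickle.load(open(n+'.pkl','rb')); read(c,s)
                                          ~~~~^^^^^
  File "rd.py", line 19, in read
    G=inv(back([b[1] for b in g],[.183]*len(g),c,s)); R=inv(back([b[1] for b in r],[.195]*len(r),c,s))
                                                            ~~~~^^^^^^^^^^^^^^^^^^^^^^^^^^^^^^^^^^^^^
  File "h.py", line 13, in back
    p=cv2.undistortPoints(np.atleast_2d(np.array(uv,float))[:,None],m,d)[:,0]
      ~~~~~~~~~~~~~~~~~~~^^^^^^^^^^^^^^^^^^^^^^^^^^^^^^^^^^^^^^^^^^^^^^^
cv2.error: OpenCV(4.12.0) /io/opencv/modules/core/src/matrix_transform.cpp:181: error: (-215:Assertion failed) _src.dims() <= 2 && esz <= 32 in function 'transpose'
```

View pics/w21.png

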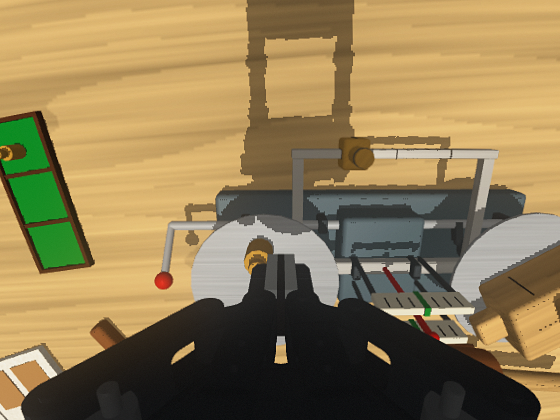

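View pics/s21c.png

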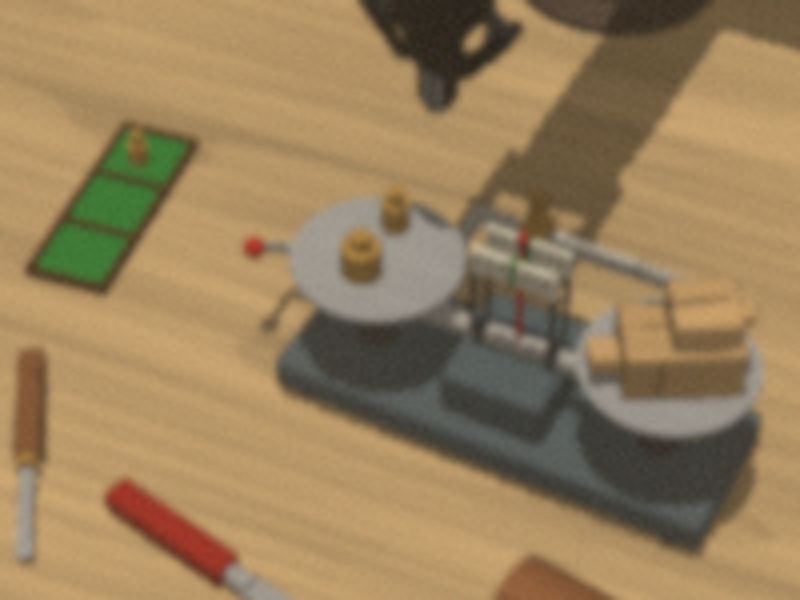

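Request:
arm_command(gripper=[0, 0, 0, 0, 0, 0], dp=[[-0.03, 0.01, 0], [-0.03, 0.025, 0], [-0.03, 0.025, 0.005], [-0.03, 0.025, 0.005], [-0.03, 0.025, 0.005], [-0.03, 0.025, 0.005]], turn=[[0, 0, 0], [0, 0, 0], [0, 0, 0], [0, 0, 0], [0, 0, 0], [0, 0, 0]])

```text
t: 31.55
eef_pos: [0.5212, -0.0108, 0.2206]
tool_rot: [3.141, -0.0, 1.494]
force: [-0.3, -1.0, 0.2]
finger_gap: -0.0002
```

```bash
python3 -c "
from rd import *
c,s=snap('wrist','w22'); print(s['eef_pos'],s['t'],s['force'])
"; python3 rd.py w22
```

```text
[ 0.52118065 -0.01077279  0.22064502] 31.55 [-0.28737738 -0.95680042  0.16471959]
green [(np.int32(44), array([478.5, 285.5])), (np.int32(42), array([471.4, 317.5]))] red [(np.int32(142), array([485.5, 312. ]))]
G [[-0.0128, -0.0008, 0.183], [0.013, -0.0007, 0.183]]
TIP-MARK mm [-0.12]
R [[0.0, -0.0009, 0.195]]
bar mid [458.87466921 127.92488138]
crop org 412 257
```

View pics/w22p.png

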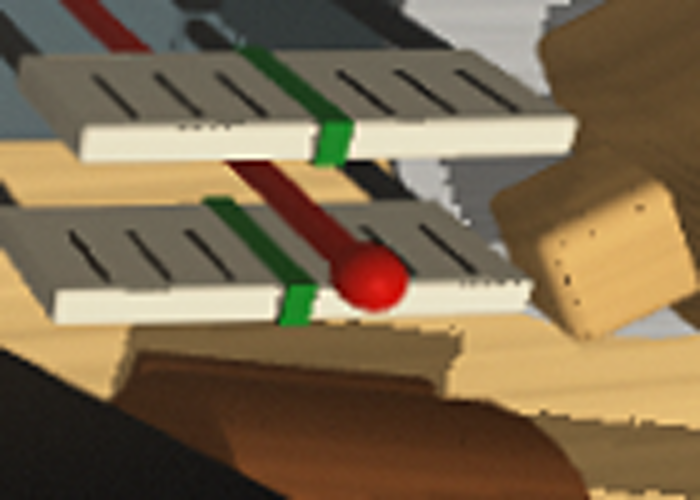

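Level within measurement (about ±0.2 mm) and steady. Handing in.

```bash
python3 -c "
from plant import arm
print(arm.hand_in())"
```

```text
the job is handed in; nothing more can be done
None
```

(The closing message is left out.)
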